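Screw the drinking cup back onto the vacuum flask in the command van

TASK

The coffee break is over: put the steel drinking cup back over the stopper of the vacuum flask that leans in its bracket on the command desk. The cup has a coarse right-hand thread: set it on the neck square to the leaning flask, turn it backwards (anticlockwise seen from the cup's closed end) until you feel it drop into the thread, and only then screw it forward until its rim sits fully home on the flask's shoulder; let go of it and leave the mug, the radio and the computer mouse where they are.

Things in the scene. Friction and masses are not known exactly. Their poses are not given: they have to be found in the camera images.
- cup_center (a point): Middle (half-way up, on the axis) of the loose brushed-steel drinking cup: a plain cylinder 64 mm in diameter and 68 mm tall, 0.14 kg, standing mouth down on the desk at the start. +z runs along its axis from the open rim to the closed end (up at the start).
- cup_rim (a point): Centre of the cup's open rim, 34 mm from cup_center along the cup's -z; same axes. Inside the mouth (bore 57 mm) are four thread lugs, 90 degrees apart, 3.5 mm thick, centred 8.5 mm above the rim.
- flask_shoulder (a point): Centre of the flat shoulder, where the cup's rim seats, of the steel vacuum flask (74 mm in diameter) that leans 30 degrees from vertical in its grey bracket, clamped firmly. +z is the flask's axis, out of the mouth, up and towards the robot's side; +x is its upper side. The bracket's plate and bands stay at least 45 mm below the shoulder.
- flask_thread (a point): On the flask's axis 20 mm above the shoulder, same axes: the top of the grey collar's thread, 55 mm in diameter. Four right-hand threads of 30 mm lead (4.8 mm per rad), each with a blunt upper end, one every 90 degrees at angles not told. A cup set on square rests with its lugs on the threads, rim 7 to 15 mm above the shoulder, wherever it happens to land.
- flask: The flask with its collar and stopper; origin and axes as flask_shoulder. Turned back (anticlockwise seen from the closed end), a cup on it climbs with the thread to a rim height of nearly 15 mm, then drops 7 mm off the thread ends. From there it screws clockwise about 95 degrees, sinking about 7 mm, until the rim meets the shoulder and it comes up against a firm stop.
- flask_stopper (a point): Centre of the top of the black stopper, on the flask's axis 41 mm above the shoulder, same axes; 30 mm wide at the top, widening to 45 mm at the collar. The cup goes over it with room to spare.
- cup: The cup; origin and axes as cup_rim.
- mug_mid (a point): Middle of a white ceramic mug, 80 mm in diameter, 95 mm tall, handle to the mug's +y; leave it alone.
- radio_mid (a point): Middle of the case of a black handheld radio standing upright, 62 x 36 x 120 mm, with a stub antenna reaching 225 mm above the desk; leave it alone.
- mouse_mid (a point): Middle of a black computer mouse, 108 x 60 mm, 32 mm high; leave it alone.

How it is judged:
On the way, in this order (a step that is already met when the one before it is completed fails the run):
1. The cup sits square on the thread, turned back to its upper end (rim 13.3 to 16.5 mm above the shoulder, touching the flask, not falling) (z of cup_rim in the frame of flask_shoulder between 0.0133 and 0.0165 m and x of cup_rim in the frame of flask_shoulder between -0.004 and 0.004 m and y of cup_rim in the frame of flask_shoulder between -0.004 and 0.004 m and angle between the z axis of cup_rim and the z axis of flask_shoulder, either way round below 0.2 rad and contact force between cup and flask above 0.2 N and linear speed of cup below 0.015 m/s), for 0.12 s.
2. The cup has dropped into the thread, not yet screwed home (rim 4.5 to 9.5 mm above the shoulder) (z of cup_rim in the frame of flask_shoulder between 0.0045 and 0.0095 m and angle between the z axis of cup_rim and the z axis of flask_shoulder, either way round below 0.15 rad), for 0.1 s.
At the end, for the whole second after the job is handed in: The cup is screwed home on the flask: its rim within 1.5 mm of the shoulder and within 4 mm of its centre, its axis within 3.5 degrees of the flask's, at rest and released; the mug, radio and mouse not moved more than 30 mm (z of cup_rim in the frame of flask_shoulder between -0.002 and 0.0015 m and distance between cup_rim and flask_shoulder below 0.004 m and angle between the z axis of cup_rim and the z axis of flask_shoulder, either way round below 0.06 rad and linear speed of cup below 0.01 m/s); the robot touches nothing.
It fails at once if the mug is moved more than 30 mm (distance of mug_mid from where it was at the start of the episode above 0.03 m).
It fails at once if the radio is moved more than 30 mm (distance of radio_mid from where it was at the start of the episode above 0.03 m).
It fails at once if the mouse is moved more than 30 mm (distance of mouse_mid from where it was at the start of the episode above 0.03 m).
It also fails if it takes over 64 s, if anything falls off the work surface, if the arm or the gripper's body presses on something with over 40 N, if the wrist force passes 120 N, or if a joint passes its speed limit or range.

ROBOT

A 7-joint arm with a two-finger parallel gripper is mounted at the origin on the work surface. World frame = base frame: x ahead of the robot, y to its left, z up, the work surface at z = 0. Lengths are in m, angles in rad, forces in N, time in s.
With the tool pointing down it reaches from about 0.4 to 0.925 m from the base axis. Payload 5.6 kg.
Tool frame: the origin (TCP) lies between the finger pads; the fingertips stand 25 mm ahead of it and the grasp point (between the pads) lies 6 mm ahead of it (robot.nose_length is the z of the fingertips in the tool frame, in m); z points along the fingers, y is the line along which they close (so a half turn about z gives the same grasp; the last joint's range is limited). The gripper opens to 85 mm and grips with 20 to 120 N. Pads are 22 mm wide; open, the fingers measure 114 mm over their backs; the gripper's body (76 mm by 85 mm) begins 54 mm behind the grasp point. The pads swing forward as they close: fully open they stand 13 mm farther back than shut.
Start: joints at [1.062, 0.468, -0.012, 1.603, 0.006, 1.071, -0.056], TCP at [0.292, -0.581, 0.256] pointing down, gripper open.
Joint ranges: [-2.53, 2.53], [-0.31, 2.02], [-1.57, 1.55], [0.28, 2.44], [-1.29, 4.43], [0.15, 1.84], [-2.92, 2.92]. Speed limits (rad/s): [2.57, 2.57, 3.14, 3.14, 3.14, 3.14, 3.14].

INTERFACE

Orientations are given as a unit quaternion [x, y, z, w].
In Python, from cell import robot gives the robot as it stands.
- The arm moves only by the shell command python3 -m jog 'ROWS' [FORCE]. ROWS is JSON, a list that holds one entry, the list of rows, each a list of 7 numbers: the shift along the tool's x, y, z normalised to -1 to 1, where 1 is 0.8 m, then the turn, a rotation vector about the tool's x, y, z normalised to -1 to 1, where 1 is 360 degrees, then the gripper's target within -1 to 1 (fully open at 1, half-way at 0, shut at -1). In form: [[[tx, ty, tz, ax, ay, az, gripper], ...]]. A call has 1 to 12 rows; each row shifts and turns the commanded pose from where the row before left it, along the tool's axes as they then stand; what a row does not reach is not made up. A row lasts 1/12 s, in which the tool goes at most 41.7 mm and 7.16 degrees, less where a joint would pass 70% of its speed; a pose out of reach is approached as far as the arm can. A call with a number of a shift or a turn outside -1 to 1 is refused whole. A call with a gripper value outside its range is refused whole. The fingers move at their own pace and stop on an object; FORCE is the grip in N (left out, the last holds). Time passes only in rows, so rows that do not move let the fingers close. It gives the time, the measured TCP pose, the force, the opening and the grip force at its end, in the units of the state.
- robot.observe(): the state, without advancing time (a new reading comes with each control period).
- robot.grab_frame(name): name is "side" or "top" or "wrist"; returns the picture (400x640x3 uint8, red, green, blue); there is no depth.
- robot.get_calibration(name): a dict with "fov_y" (degrees; the focal length in pixels is half the picture's height over the tangent of half this angle, whatever the lens; pixels are square), "cx", "cy" (the principal point, pixels), "camera_from_world" (4x4, takes a point from world to camera coordinates). Camera axes: x right, y down, z forward; pixel columns grow to the right and rows downward; lengths in m; the calibration is good to about 2 mm. A picture is of the moment at which its call begins: read the wrist's pose just before it. get_calibration takes no time and is no camera call; for the wrist camera it gives the pose at the moment of the call.
- robot.finish_job(): hands the job in; it is judged then, once.
The state is a dict: "t": time; "qpos": joint angles; "joint_vel": joint speeds; "tau": joint torques, N m; "position": TCP position; "orientation": TCP orientation; "force": force on the tool from outside, world axes, zero at the start; "torque": the same for the moment, N m; "width": opening from 0.0 (shut) to 1.0 (fully open); "grip_force": force on a finger pad.
Only numpy, scipy, OpenCV 4.12 (cv2) and the standard library are available. Lean on these libraries where they do the work, as an engineer would, in place of code of your own. Each camera call takes 0.05 s, during which the arm holds its last target. There are 200 camera calls.

## Working session

There is one attempt and no reset: what is moved stays moved. The work goes in short steps, Python scripts to look and compute and a shell command to move; the robot and the scene stay as the last step left them, time stands still between calls to the robot, and variables do not carry over. Pictures are saved under pics/ and viewed, at most 10 in all, crops included, and the job is handed in when it is done.

```bash
mkdir -p pics; ls; python3 - <<'E'
from cell import robot
import cv2,numpy as np
np.set_printoptions(precision=4,suppress=True)
for n in ("side","top"):
    im=robot.grab_frame(n); cv2.imwrite(f"pics/{n}0.png",im[:,:,::-1]); c=robot.get_calibration(n); print(n,c)
print(robot.observe())
E
```

```text
pics
side {'fov_y': 53.33917469411345, 'cx': 325.94520325279177, 'cy': 199.48478109995648, 'camera_from_world': array([[-0.9695, -0.2451,  0.0066,  0.5156],
       [-0.1602,  0.6129, -0.7738,  0.1713],
       [ 0.1856, -0.7512, -0.6334,  1.0163],
       [ 0.    ,  0.    ,  0.    ,  1.    ]])}
top {'fov_y': 55.135740958990894, 'cx': 314.8483851247385, 'cy': 194.98158252947533, 'camera_from_world': array([[-0.0071, -0.9999, -0.0142,  0.0518],
       [-0.9865,  0.0093, -0.1634,  0.535 ],
       [ 0.1635,  0.0129, -0.9865,  1.2924],
       [ 0.    ,  0.    ,  0.    ,  1.    ]])}
{'t': 0.1, 'qpos': array([ 1.062 ,  0.4683, -0.0116,  1.6035,  0.006 ,  1.0714, -0.0563]), 'joint_vel': array([-0.0013, -0.0022,  0.0011, -0.002 ,  0.0015, -0.0004,  0.0025]), 'tau': array([  0.0006, -53.3517,   0.0216, -25.1967,   0.0116,   0.0043,
         0.    ]), 'position': array([ 0.2917, -0.5804,  0.2554]), 'orientation': array([ 0.973 ,  0.2308, -0.0002, -0.0008]), 'force': array([ 0.522 , -0.2719,  0.6862]), 'torque': array([ 0.0157, -0.0113, -0.008 ]), 'grip_force': 0.0, 'width': 1.0032637089750205}
```

View pics/side0.png

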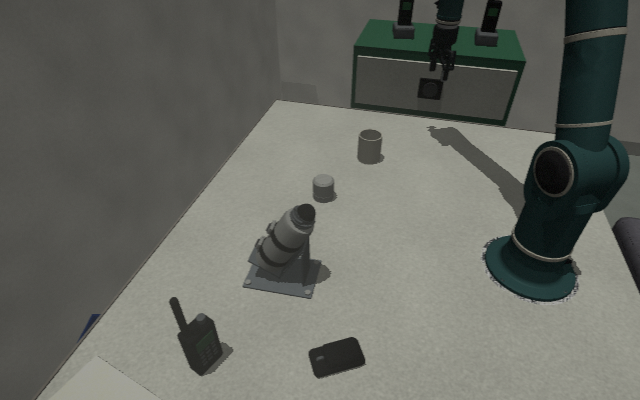

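View pics/top0.png

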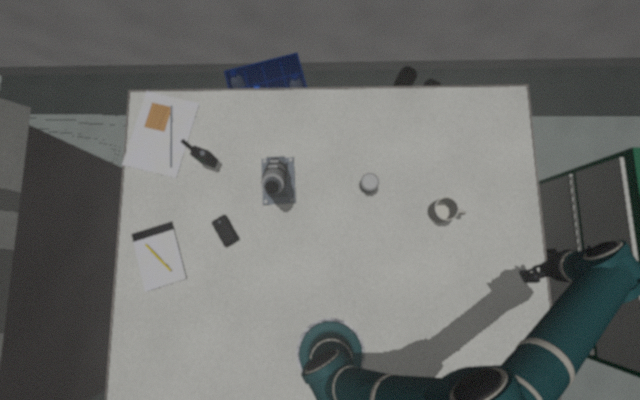

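Side view: cup near (323,188), stopper near (305,213), mug at (370,146), radio at (200,345) and mouse at (337,357). Top view: cup (370,183), stopper (273,184). Next I'll triangulate these.

```bash
cat > h.py <<'E'
from cell import robot
import numpy as np, cv2
from scipy.spatial.transform import Rotation as R
np.set_printoptions(precision=4,suppress=True)
def cam(n):
    c=robot.get_calibration(n); f=200/np.tan(np.radians(c['fov_y']/2)); return f,c['cx'],c['cy'],np.array(c['camera_from_world'])
def ray(C,u,v):
    f,cx,cy,T=C; d=T[:3,:3].T@np.array([(u-cx)/f,(v-cy)/f,1]); return -T[:3,:3].T@T[:3,3], d/np.linalg.norm(d)
def onz(C,u,v,z):
    o,d=ray(C,u,v); return o+d*(z-o[2])/d[2]
def tri(rays):
    A=sum(np.eye(3)-np.outer(d,d) for o,d in rays); b=sum((np.eye(3)-np.outer(d,d))@o for o,d in rays)
    p=np.linalg.solve(A,b); return p,[np.linalg.norm(np.cross(p-o,d)) for o,d in rays]
def proj(C,p):
    f,cx,cy,T=C; q=T[:3,:3]@p+T[:3,3]; return np.array([cx+f*q[0]/q[2],cy+f*q[1]/q[2]])
E
python3 - <<'E'
from h import *
S,T=cam("side"),cam("top")
print("cup top", onz(T,369.5,183,.068),onz(S,323,181,.068))
print("stopper",tri([ray(S,307,212),ray(T,271,186)]))
for n,u,v,z in(("mug",442,210,.095),("mouse",226,231,.03),("radio",206,157,.12)): print(n,onz(T,u,v,z))
s=cv2.imread("pics/side0.png");t=cv2.imread("pics/top0.png")
a=cv2.resize(s[165:305,235:345],None,fx=3.6,fy=3.6,interpolation=2); b=cv2.resize(t[150:210,250:390],None,fx=2.85,fy=2.85,interpolation=2)
b=cv2.copyMakeBorder(b,0,a.shape[0]-b.shape[0],0,0,0); cv2.imwrite("pics/c1.png",np.hstack([a,b])); print(a.shape,b.shape)
E
```

```text
cup top [ 0.5715 -0.1411  0.068 ] [ 0.5748 -0.1327  0.068 ]
stopper (array([0.5326, 0.178 , 0.2187]), [np.float64(0.0028930961766498358), np.float64(0.0028930961766500665)])
mug [ 0.4725 -0.3749  0.095 ]
mouse [0.4135 0.3581 0.03  ]
radio [0.6556 0.411  0.12  ]
(504, 396, 3) (504, 399, 3)
```

View pics/c1.png

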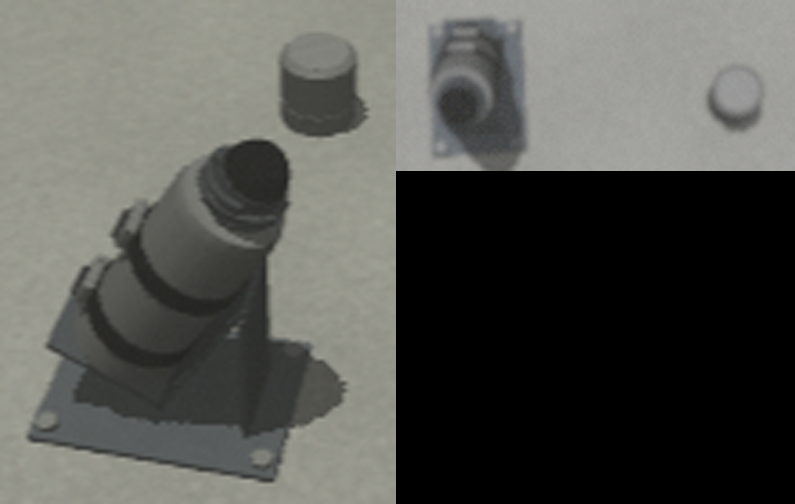

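Crop view: cup top centre is at about side (323,180) and top (370,181). The stopper is at about side (307,211) and top (272,185). The bracket's edges line up with the x axis, so the flask yaw is near 0. Moving over the cup.

```bash
python3 -m jog '[[[0.035,-0.021,-0.003,0,0,0,1],[0.035,-0.021,-0.003,0,0,0,1],[0.035,-0.021,-0.003,0,0,0,1],[0.035,-0.021,-0.003,0,0,0,1],[0.035,-0.021,-0.003,0,0,0,1],[0.035,-0.021,-0.003,0,0,0,1],[0.035,-0.021,-0.003,0,0,0,1],[0.035,-0.021,-0.003,0,0,0,1],[0.035,-0.021,-0.003,0,0,0,1],[0.035,-0.021,-0.003,0,0,0,1],[0.035,-0.021,-0.003,0,0,0,1],[0.035,-0.021,-0.003,0,0,0,1]]]'
python3 -m jog '[[[0.035,-0.021,-0.003,0,0,0,1],[0.035,-0.021,-0.003,0,0,0,1],[0,0,0,0,0,-0.0175,1],[0,0,0,0,0,-0.0175,1],[0,0,0,0,0,-0.0175,1],[0,0,0,0,0,-0.0175,1],[0,0,0,0,0,-0.0175,1],[0,0,0,0,0,-0.0175,1],[0,0,0,0,0,-0.0175,1],[0,0,0,0,0,-0.0175,1],[0,0,0,0,0,0,1],[0,0,0,0,0,0,1]]]'
python3 - <<'E'
from h import *
o=robot.observe();print(o['t'],o['qpos'],o['position'],R.from_quat(o['orientation']).as_matrix(),o['force'])
C=cam("wrist");im=robot.grab_frame("wrist");cv2.imwrite("pics/w1.png",im[:,:,::-1])
print(C[0],-C[3][:3,:3].T@C[3][:3,3],C[3][:3,:3]); print(proj(C,np.array([.573,-.138,.068])),proj(C,np.array([.5326,.178,.2187])))
E
```

```text
t: 1.1
position: [0.502, -0.2482, 0.2849]
orientation: [0.973, 0.231, -0.0, -0.0]
force: [0.3, 0.4, -0.9]
width: 1.003
grip_force: 0.0
t: 2.1
position: [0.5363, -0.1947, 0.2895]
orientation: [0.783, 0.622, -0.0, -0.0]
force: [0.4, 0.8, -0.2]
width: 0.998
grip_force: 0.0
2.1 [ 0.5744  0.3306 -0.3537  1.7476  0.1273  1.0865 -0.0499] [ 0.5363 -0.1947  0.2895] [[ 0.2267  0.974  -0.0007]
 [ 0.974  -0.2267  0.0003]
 [ 0.0001 -0.0007 -1.    ]] [ 0.4082  0.7689 -0.2475]
356.67457767617924 [ 0.5537 -0.1227  0.4075] [[ 0.9739 -0.2271 -0.001 ]
 [-0.2171 -0.9322  0.2897]
 [-0.0667 -0.2819 -0.9571]]
[346.1264 102.121 ] [   -3.4095 -1013.2368]
```

View pics/w1.png

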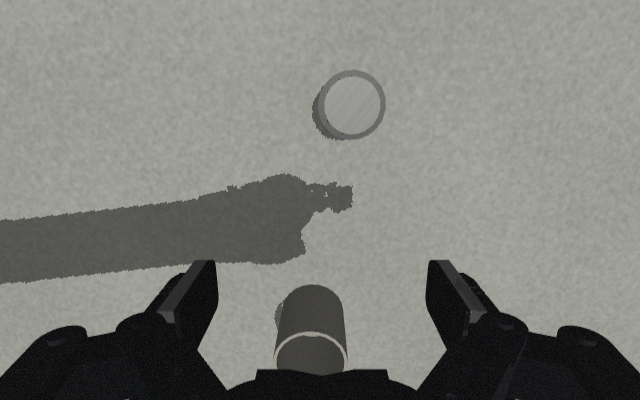

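Wrist view: the cup's end disc is centred near (353,104), and the open fingers are at the bottom. I'll measure the cup precisely and work out the next move.

```bash
python3 - <<'E'
from h import *
C=cam("wrist");im=cv2.imread("pics/w1.png")
g=cv2.cvtColor(im,cv2.COLOR_BGR2GRAY).astype(int)
sat=im.max(2).astype(int)-im.min(2); print(im[104,353],im[104,383],im[50,300],im[104,318],im[340,310])
c=cv2.HoughCircles(cv2.GaussianBlur(cv2.cvtColor(im,cv2.COLOR_BGR2GRAY),(3,3),0)[50:160,280:420],cv2.HOUGH_GRADIENT,1,5,param1=80,param2=15,minRadius=24,maxRadius=40)
print(c[0][:4]+[280,50,0])
u,v=c[0][0][:2]+[280,50]
p=onz(C,u,v,.068);print(p, onz(C,310,340,0),proj(C,np.array([.4725,-.3749,.095])))
o=robot.observe();M=R.from_quat(o['orientation']).as_matrix();print("tool shift/0.8",M.T@(p-o['position'])/.8)
E
```

```text
[153 157 154] [107 109 108] [148 155 156] [105 107 106] [60 63 65]
[[349.5 103.5  36. ]
 [346.5 109.5  34.9]
 [355.5 107.5  31.6]
 [343.5 104.5  34.9]]
[ 0.5758 -0.1399  0.068 ] [ 0.4645 -0.4352  0.    ] [301.0414 352.0973]
tool shift/0.8 [0.0778 0.0327 0.277 ]
```

```bash
python3 -m jog '[[[0.0195,0.009,0.022,0,0,0,1],[0.0195,0.009,0.022,0,0,0,1],[0.0195,0.009,0.022,0,0,0,1],[0.0195,0.009,0.022,0,0,0,1],[0,0,0.022,0,0,0,1],[0,0,0.022,0,0,0,1],[0,0,0.022,0,0,0,1],[0,0,0.020,0,0,0,1],[0,0,0,0,0,0,1],[0,0,0,0,0,0,1]]]'
python3 - <<'E'
from h import *
o=robot.observe();M=R.from_quat(o['orientation']).as_matrix()
C=cam("wrist");im=robot.grab_frame("wrist");cv2.imwrite("pics/w2.png",im[:,:,::-1])
uv=proj(C,np.array([.5785,-.1405,.068]));print(uv,o['position'])
b=cv2.GaussianBlur(im,(5,5),0);m=np.zeros((402,642),np.uint8);u,v=[int(a) for a in uv]
cv2.floodFill(b,m,(u,v),0,(6,6,6),(6,6,6),4|cv2.FLOODFILL_MASK_ONLY|cv2.FLOODFILL_FIXED_RANGE|(255<<8))
k=cv2.findContours(m[1:-1,1:-1].copy(),cv2.RETR_EXTERNAL,cv2.CHAIN_APPROX_NONE)[0];k=max(k,key=cv2.contourArea);e=cv2.fitEllipse(cv2.convexHull(k));print(e)
p=onz(C,*e[0],.068);print(p,"shift",M.T@(p-o['position'])/.8)
E
```

```text
t: 2.98
position: [0.5781, -0.1401, 0.15]
orientation: [0.783, 0.623, -0.001, -0.001]
force: [-0.6, 0.2, 0.5]
width: 1.001
grip_force: 0.0
[321.82   220.3347] [ 0.5781 -0.1401  0.15  ]
((312.491943359375, 231.3566436767578), (64.4198226928711, 97.07459259033203), 100.67984008789062)
[ 0.5714 -0.1461  0.068 ] shift [-0.0093 -0.0062  0.1026]
```

View pics/w2.png

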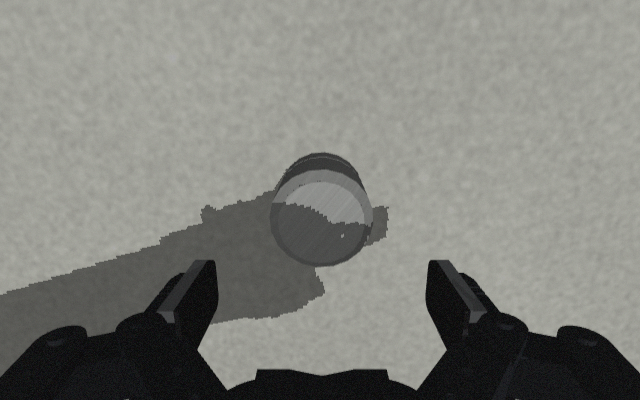

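Wrist view: the cup's ring runs x 270–373, y 168–267, so its centre is (321.5,217.5). That is within 2 mm of the prediction, so I'll descend and grip.

```bash
python3 -m jog '[[[0.0015,0,0.013,0,0,0,1],[0,0,0.013,0,0,0,1],[0,0,0.013,0,0,0,1],[0,0,0.013,0,0,0,1],[0,0,0.013,0,0,0,1],[0,0,0.013,0,0,0,1],[0,0,0.013,0,0,0,1],[0,0,0.013,0,0,0,1],[0,0,0.013,0,0,0,1],[0,0,0.013,0,0,0,1],[0,0,0,0,0,0,1]]]' 60
python3 -m jog '[[[0,0,0,0,0,0,-1],[0,0,0,0,0,0,-1],[0,0,0,0,0,0,-1],[0,0,0,0,0,0,-1],[0,0,0,0,0,0,-1],[0,0,0,0,0,0,-1],[0,0,0,0,0,0,-1],[0,0,0,0,0,0,-1]]]' 60
```

```text
t: 3.95
position: [0.5774, -0.1388, 0.0442]
orientation: [0.782, 0.623, -0.001, -0.001]
force: [-0.4, 0.6, 0.2]
width: 0.998
grip_force: 0.0
t: 4.62
position: [0.5793, -0.1391, 0.0473]
orientation: [0.782, 0.623, 0.0, 0.0]
force: [-0.4, 0.8, 4.0]
width: 0.735
grip_force: 66.2
```

```bash
python3 -m jog '[[[0,0,-0.01,0,0,0,-1],[0,0,-0.035,0,0,0,-1],[0,0,-0.035,0,0,0,-1],[0,0,-0.035,0,0,0,-1],[0,0,-0.035,0,0,0,-1],[0,0,-0.035,0,0,0,-1],[0,0,-0.035,0,0,0,-1],[0,0,-0.035,0,0,0,-1],[0,0,-0.035,0,0,0,-1],[0,0,-0.035,0,0,0,-1],[0,0,-0.035,0,0,0,-1],[0,0,0,0,0,0,-1]]]'
python3 - <<'E'
from h import *
o=robot.observe();M=R.from_quat(o['orientation']).as_matrix();print(M,o['qpos'])
C=cam("wrist");im=robot.grab_frame("wrist");cv2.imwrite("pics/w3.png",im[:,:,::-1])
print(proj(C,np.array([.5326,.178,.2187])))
# camera pose in tool frame
T=np.eye(4);T[:3,:3]=M;T[:3,3]=o['position'];X=C[3]@T;print("cam in tool",-X[:3,:3].T@X[:3,3],X[:3,:3])
print("force",o['force'])
E
```

```text
t: 5.62
position: [0.5809, -0.1391, 0.3409]
orientation: [0.782, 0.623, 0.003, 0.004]
force: [1.4, -0.3, -0.1]
width: 0.736
grip_force: 66.4
[[ 0.2235  0.9747  0.0092]
 [ 0.9747 -0.2235 -0.0023]
 [-0.0002  0.0095 -1.    ]] [ 0.4761  0.3336 -0.3802  1.6266  0.1323  1.1972 -0.1578]
[  60.8708 -420.3756]
cam in tool [ 0.074   0.0006 -0.1179] [[-0.0004  1.      0.0003]
 [-0.9571 -0.0003 -0.2899]
 [-0.2899 -0.0004  0.9571]]
force [ 1.4085 -0.2871 -0.1072]
```

View pics/w3.png

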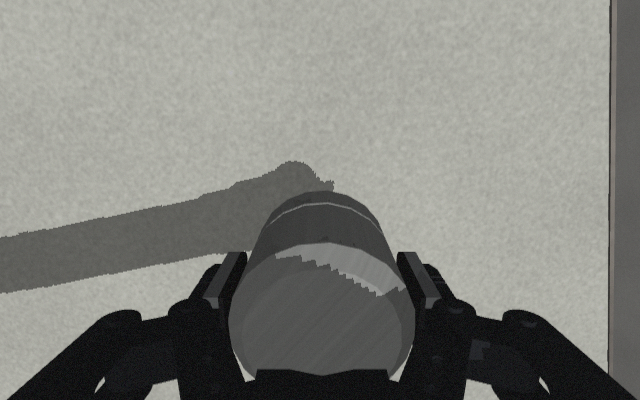

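Wrist view: the cup is held upright, end disc x 229–415 and front edge v=242, so it is centred between the pads to about 1 mm. Next I'll tilt to the flask's axis and hover beside it so the camera sees it.

```bash
python3 -m jog '[[[0,0,0,0,0,-0.0179,-1],[0,0,0,0,0,-0.0179,-1],[0,0,0,-0.0167,0,0,-1],[0,0,0,-0.0167,0,0,-1],[0,0,0,-0.0167,0,0,-1],[0,0,0,-0.0167,0,0,-1],[0,0,0,-0.0167,0,0,-1],[0,0,0,0,0,0,-1]]]'
python3 -m jog '[[[0.0386,-0.016,-0.0107,0,0,0,-1],[0.0386,-0.016,-0.0107,0,0,0,-1],[0.0386,-0.016,-0.0107,0,0,0,-1],[0.0386,-0.016,-0.0107,0,0,0,-1],[0.0386,-0.016,-0.0107,0,0,0,-1],[0.0386,-0.016,-0.0107,0,0,0,-1],[0.0386,-0.016,-0.0107,0,0,0,-1],[0.0386,-0.016,-0.0107,0,0,0,-1],[0,0,0,0,0,0,-1],[0,0,0,0,0,0,-1],[0,0,0,0,0,0,-1]]]'
python3 - <<'E'
from h import *
o=robot.observe();M=R.from_quat(o['orientation']).as_matrix();print(M,o['position'],o['qpos'])
C=cam("wrist");im=robot.grab_frame("wrist");cv2.imwrite("pics/w4.png",im[:,:,::-1]);np.savez("w4.npz",f=C[0],cx=C[1],cy=C[2],T=C[3])
s=np.array([.5326,.178,.2187]);print(proj(C,s),C[1:3],proj(C,s+.041*np.array([.5,0,-.866])))
E
```

```text
t: 6.33
position: [0.5736, -0.1391, 0.3302]
orientation: [0.684, 0.683, 0.181, 0.181]
force: [-1.2, -0.1, -3.1]
width: 0.739
grip_force: 66.8
t: 7.25
position: [0.4562, 0.1077, 0.3426]
orientation: [0.683, 0.683, 0.182, 0.183]
force: [0.1, -1.0, -2.3]
width: 0.737
grip_force: 66.7
[[ 0.001   0.8665  0.4992]
 [ 1.     -0.0006 -0.0009]
 [-0.0005  0.4992 -0.8665]] [0.4562 0.1077 0.3426] [ 0.498  -0.1724 -0.8052  2.1968  0.0741  0.5688 -0.3844]
[326.8159  95.1859] (321.50993799882025, 198.15252029579588) [326.1598  94.4535]
```

View pics/w4.png

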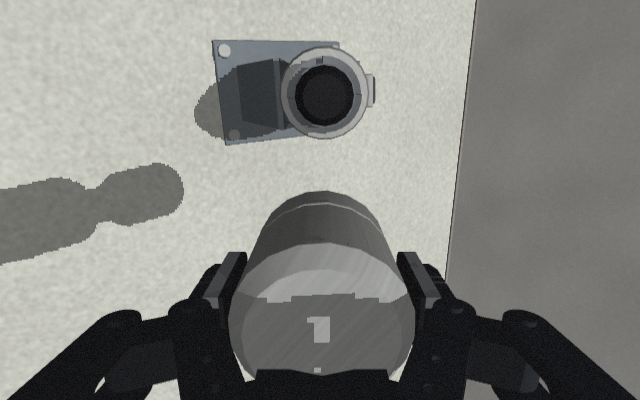

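Wrist view: we look straight down the flask's axis. The stopper centre is about (324.5,94.5), the shoulder ring is x 281–369, y 46–139, and the base-plate corners are (212,41) and (226,145). I'll fit these for position and yaw.

```bash
python3 - <<'E'
from h import *
d=np.load("w4.npz");C=(float(d['f']),float(d['cx']),float(d['cy']),d['T']);im=cv2.imread("pics/w4.png");g=cv2.cvtColor(im,cv2.COLOR_BGR2GRAY)
m=((g<40)*255).astype(np.uint8);m[:,:260]=0;m[:,400:]=0;m[160:]=0
k=max(cv2.findContours(m,0,1)[0],key=cv2.contourArea);e1=cv2.fitEllipse(cv2.convexHull(k));print("stopper dark",e1)
# shoulder: per-ray strongest outer edge
gb=cv2.GaussianBlur(g,(3,3),0).astype(float);c=np.array([325,93.]);P=[]
for a in np.radians(np.arange(-80,80,4)):
    r=np.arange(38,52,.5);xy=c+np.outer(r,[np.cos(a),np.sin(a)]);v=cv2.remap(gb.astype(np.float32),xy[:,0:1].astype(np.float32),xy[:,1:].astype(np.float32),1)[:,0]
    P.append(xy[np.argmax(np.abs(np.gradient(v)))])
for h in cv2.HoughCircles(cv2.medianBlur(g,3)[20:170,240:420],3,1,5,param1=80,param2=15,minRadius=40,maxRadius=50)[0][:3]: print("hough",h+[240,20,0])
# intersections: stopper on axis point; use yaw from plate
a=[onz(C,*p,.006) for p in((212,41),(226,145),(340,41),(300,138))];print(np.array(a))
w=a[0]-a[1];print("plate edge yaw deg",np.degrees(np.arctan2(-w[0],w[1])),np.degrees(np.arctan2((a[2]-a[0])[1],(a[2]-a[0])[0])))
S,T=cam("side"),cam("top")
p,r=tri([ray(C,*e1[0]),ray(S,306,211.5),ray(T,272.3,185)]);print("stopper",p,r)
ax=np.array([-.5,0,.866]);q=p-.041*ax;print("shoulder px",proj(C,q),"stopper px",proj(C,p))
E
```

```text
stopper dark ((323.8107604980469, 94.96153259277344), (58.44514465332031, 59.99934005737305), 2.4652082920074463)
hough [323.5  92.5  43.8]
hough [329.5  92.5  42.7]
hough [323.5  97.5  41.6]
[[0.5086 0.2343 0.006 ]
 [0.5151 0.1168 0.006 ]
 [0.6795 0.2444 0.006 ]
 [0.6168 0.1187 0.006 ]]
plate edge yaw deg 3.1733634243484556 3.3885458666617705
stopper [0.5349 0.1758 0.2157] [np.float64(0.0034226054964250803), np.float64(0.002393418941967999), np.float64(0.00434232361379828)]
shoulder px [326.6503  97.1051] stopper px [327.3706  98.2304]
```

```bash
python3 -m jog '[[[0,0,0,0,0.0046,-0.0079,-1],[0,0,0,0,0,0,-1],[0,0,0,0,0,0,-1]]]'
cat > tgt.py <<'E'
from h import *
d=np.load("w4.npz");C=(float(d['f']),float(d['cx']),float(d['cy']),d['T'])
y=np.radians(3.3);ax=np.array([-.5*np.cos(y),-.5*np.sin(y),.866])
p=np.array([.5349,.1758,.2157]);q=p-.041*ax
zt=(C[3][:3,:3]@q+C[3][:3,3])[2]
o_,r_=ray(C,324.2,93.2);zc=.5*(zt+.294);sh=o_+r_*zc/(C[3][2,:3]@r_)
def rel():
    o=robot.observe();M=R.from_quat(o['orientation']).as_matrix()
    print("t",o['t'],"shoulder in tool mm",M.T@(sh-o['position'])*1e3,"axis in tool",M.T@-ax,"F tool",M.T@o['force'],"T",M.T@o['torque'],"j7",o['qpos'][6],"w",o['width'],o['grip_force'])
    return o,M
if __name__=="__main__":
    print("depths",zt,"shoulder",sh,sh+.02*ax, "px",proj(C,sh),proj(C,sh+.02*ax)); rel()
E
python3 tgt.py
```

```text
t: 7.55
position: [0.4562, 0.1069, 0.3422]
orientation: [0.665, 0.701, 0.188, 0.177]
force: [-0.8, 0.2, -1.8]
width: 0.734
grip_force: 66.7
depths 0.29583034784333184 shoulder [0.5534 0.179  0.1795] [0.5434 0.1784 0.1968] px [324.2  93.2] [324.3749  94.2157]
t 7.55 shoulder in tool mm [ 66.5819   6.0699 191.43  ] axis in tool [0.0012 0.0006 1.    ] F tool [ 0.2037 -1.6178  1.1283] T [ 0.7046 -0.0096 -0.0101] j7 -0.27372966280341143 w 0.7344369611011613 66.74086122773588
```

```bash
python3 -m jog '[[[0.0281,0.0026,0,0,0,0,-1],[0.0281,0.0025,0,0,0,0,-1],[0.0282,0.0025,0,0,0,0,-1],[0,0,0.023,0,0,0,-1],[0,0,0.023,0,0,0,-1],[0,0,0.023,0,0,0,-1],[0,0,0.0235,0,0,0,-1],[0,0,0.0235,0,0,0,-1],[0,0,0,0,0,0,-1],[0,0,0,0,0,0,-1],[0,0,0,0,0,0,-1]]]'
python3 - <<'E'
from tgt import *
rel()
a=robot.grab_frame("side")[140:290,220:380,::-1];b=robot.grab_frame("top")[120:270,195:355,::-1]
cv2.imwrite("pics/c2.png",np.hstack([cv2.resize(x,None,fx=2.5,fy=2.5,interpolation=2) for x in(a,b)]))
E
```

```text
t: 8.47
position: [0.5039, 0.1789, 0.2661]
orientation: [0.663, 0.702, 0.189, 0.178]
force: [0.1, -0.0, -1.5]
width: 0.741
grip_force: 66.8
t 8.4667 shoulder in tool mm [-2.8157 -0.614  99.7014] axis in tool [-0.0004 -0.0016  1.    ] F tool [-0.011  -0.7042  1.3265] T [0.701  0.0024 0.021 ] j7 -1.1627270260780844 w 0.7408102560292636 66.75343911163509
```

View pics/c2.png

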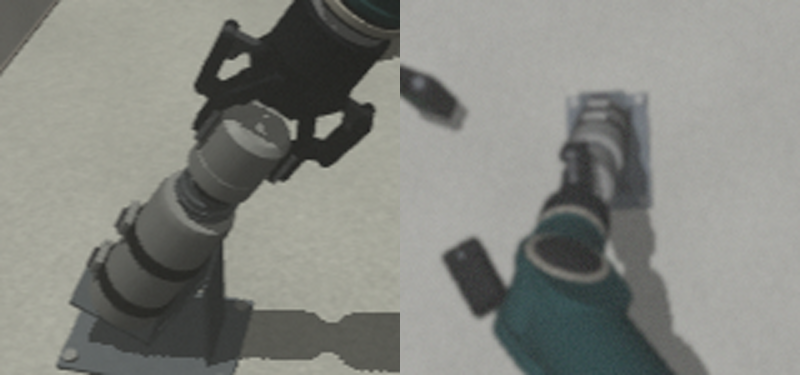

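The crops show the cup mouth just above the stopper with the axes visually aligned, and nothing else is near the gripper. I'll pre-turn clockwise so that joint 7 has room for the backward turn.

```bash
python3 -m jog '[[[0,0,0,0,0,0.0195,-1],[0,0,0,0,0,0.0195,-1],[0,0,0,0,0,0.0195,-1],[0,0,0,0,0,0.0195,-1],[0,0,0,0,0,0.0195,-1],[0,0,0,0,0,0.0195,-1],[0,0,0,0,0,0.0195,-1],[0,0,0,0,0,0.0195,-1],[0,0,0,0,0,0.0195,-1],[0,0,0,0,0,0.0195,-1],[0,0,0,0,0,0,-1],[0,0,0,0,0,0,-1]]]'
python3 - <<'E'
from tgt import *
rel(); print(robot.observe()['qpos'])
C=cam("wrist");im=robot.grab_frame("wrist");cv2.imwrite("pics/w5.png",im[:,:,::-1])
print("shoulder,stopper px",proj(C,sh),proj(C,sh+.041*ax))
E
```

```text
t: 9.57
position: [0.504, 0.1785, 0.2666]
orientation: [0.946, 0.195, 0.258, 0.038]
force: [-0.8, 0.2, -1.6]
width: 0.738
grip_force: 66.8
t 9.5667 shoulder in tool mm [ -1.8449   1.8284 100.1067] axis in tool [-0.0029 -0.0017  1.    ] F tool [-1.3116 -0.7319  0.9933] T [ 0.2777 -0.6755  0.0059] j7 -2.3199034381463033 w 0.7381147130333985 66.8282866012305
[ 0.2364  0.154  -0.806   2.1693  0.7709  0.5071 -2.3199]
shoulder,stopper px [324.0684 213.4229] [324.7142 238.5457]
```

View pics/w5.png

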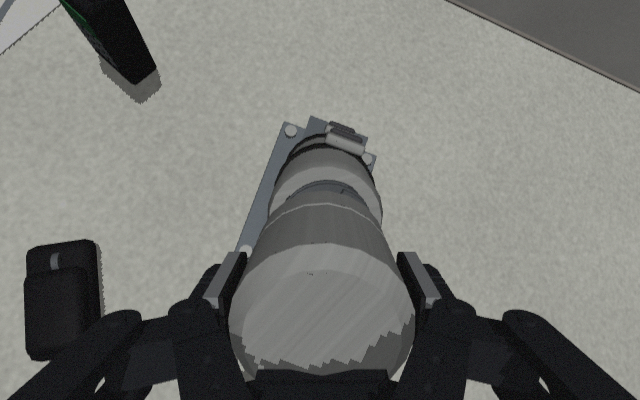

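Wrist view: the cup covers the stopper, and the flask shoulder shows at x 268–382, centred near 325 as predicted (324). Positive turn lowers joint 7, so I'll turn back and correct the lateral error.

```bash
python3 -m jog '[[[0,0,0,0,0,-0.0195,-1],[0,0,0,0,0,-0.0195,-1],[0,0,0,0,0,-0.0195,-1],[0,0,0,0,0,-0.0195,-1],[0,0,0,0,0,-0.0195,-1],[0,0,0,0,0,-0.0195,-1],[0,0,0,0,0,-0.0195,-1],[0,0,0,0,0,-0.0195,-1],[0,0,0,0,0,-0.0195,-1],[0,0,0,0,0,-0.0195,-1],[0,0,0,0,0,0,-1],[0,0,0,0,0,0,-1]]]'; python3 tgt.py
```

```text
t: 10.62
position: [0.5039, 0.1782, 0.2656]
orientation: [0.664, 0.701, 0.189, 0.178]
force: [0.1, 0.1, -1.5]
width: 0.736
grip_force: 66.8
depths 0.29583034784333184 shoulder [0.5534 0.179  0.1795] [0.5434 0.1784 0.1968] px [324.2  93.2] [324.3749  94.2157]
t 10.6167 shoulder in tool mm [-2.0716 -0.3634 99.2735] axis in tool [ 0.0004 -0.0013  1.    ] F tool [ 0.0435 -0.657   1.389 ] T [ 0.7057  0.0243 -0.0113] j7 -1.1634472067730588 w 0.7362815521798274 66.83376302942634
```

```bash
python3 -m jog '[[[-0.0014,-0.0005,0.006,0,0,0,-1],[0,0,0.007,0,0,0,-1],[0,0,0.007,0,0,0,-1],[0,0,0.007,0,0,0,-1],[0,0,0.007,0,0,0,-1],[0,0,0.005,0,0,0,-1],[0,0,0,0,0,0,-1],[0,0,0,0,0,0,-1]]]' >/dev/null; python3 tgt.py|tail -1
python3 -m jog '[[[0,0,0.0025,0,0,0,-1],[0,0,0.0025,0,0,0,-1],[0,0,0,0,0,0,-1],[0,0,0,0,0,0,-1]]]' >/dev/null; python3 tgt.py|tail -1
```

```text
t 11.2833 shoulder in tool mm [-3.065  -0.4337 70.7835] axis in tool [ 0.0023 -0.0049  1.    ] F tool [ -5.2137  -8.9353 -50.7553] T [ 2.5883 -1.107   0.0833] j7 -1.2921520703489218 w 0.7335055804422526 77.58403939267737
t 11.6167 shoulder in tool mm [-3.6961 -0.4761 68.3112] axis in tool [ 0.0035 -0.0066  1.    ] F tool [ -7.8967 -12.9061 -75.0079] T [ 3.7983 -1.6858 -0.1013] j7 -1.307235539685275 w 0.7343431496509732 82.5134355184855
```

Contact came early, with the rim about 21–24 mm up, so it is catching the collar's edge. The force and pose readings both point to about 2 mm of offset along tool x. I'll back off and re-centre.

```bash
python3 -m jog '[[[0,0,-0.008,0,0,0,-1],[0,0,-0.008,0,0,0,-1],[-0.0026,-0.0005,0,0,0,0,-1],[0,0,0,0,0,0,-1],[0,0,0,0,0,0,-1],[0,0,0,0,0,0,-1]]]' >/dev/null; python3 tgt.py|tail -1
python3 - <<'E'
from h import *
# cup in the tool, wrist image w5: disc outline (outer edge of end) by edges along columns/rows
im=cv2.imread("pics/w5.png");g=cv2.GaussianBlur(cv2.cvtColor(im,6),(3,3),0).astype(int)
for v in (300,320,340): 
    r=np.abs(np.diff(g[v])); print(v,[ (u,r[u]) for u in range(215,245) if r[u]>14],[(u,r[u]) for u in range(400,430) if r[u]>14])
c=np.abs(np.diff(g[:,322]));print([(v,c[v]) for v in range(180,260) if c[v]>7])
E
```

```text
t 12.1167 shoulder in tool mm [ 0.0166 -0.0855 76.7781] axis in tool [-0.0013 -0.0021  1.    ] F tool [ 2.4588 -0.1426 -5.8118] T [0.3794 0.7317 0.0457] j7 -1.2509161781463272 w 0.7367340511477031 75.78285283481819
300 [(216, np.int64(20)), (217, np.int64(41)), (218, np.int64(23)), (230, np.int64(28)), (231, np.int64(39)), (232, np.int64(17))] [(410, np.int64(39)), (411, np.int64(39)), (424, np.int64(23)), (425, np.int64(40)), (426, np.int64(18))]
320 [(226, np.int64(15)), (227, np.int64(37)), (228, np.int64(27))] [(408, np.int64(15)), (409, np.int64(18)), (414, np.int64(25)), (415, np.int64(17))]
340 [(229, np.int64(17)), (230, np.int64(19)), (241, np.int64(27)), (242, np.int64(15))] [(412, np.int64(17)), (413, np.int64(18))]
[(180, np.int64(13)), (201, np.int64(10)), (202, np.int64(13)), (204, np.int64(15)), (205, np.int64(8)), (242, np.int64(14)), (243, np.int64(17))]
```

```bash
python3 -m jog '[[[0,0,-0.01,0,0,0,-1],[0,0,-0.015,0,0,0,-1],[0,0,-0.005,0,0,0,-1],[0,0,0,0,0,0,-1],[0,0,0,0,0,0,-1],[0,0,0,0,0,0,-1],[0,0,0,0,0,0,-1]]]' >/dev/null; python3 tgt.py|tail -1
cat > cup.py <<'E'
from tgt import *
import sys
def edges(im):
    g=cv2.GaussianBlur(cv2.cvtColor(im,6),(3,3),0).astype(int)
    for v in (300,320): 
        r=np.abs(np.diff(g[v])); print(v,[(u,int(r[u])) for u in range(212,245) if r[u]>14],[(u,int(r[u])) for u in range(400,430) if r[u]>14])
    for u in(290,322,354):
        c=np.abs(np.diff(g[:,u]));print(u,[(v,int(c[v])) for v in range(150,270) if c[v]>7])
if __name__=="__main__":
    rel(); a=robot.grab_frame("wrist")[:,:,::-1].copy();cv2.imwrite(sys.argv[1],a);edges(cv2.imread("pics/w3.png"));edges(cv2.imread("pics/w4.png"));edges(a)
E
python3 cup.py pics/w6.png
```

```text
t 12.7 shoulder in tool mm [  1.419    1.1648 100.1744] axis in tool [0.0007 0.0002 1.    ] F tool [ 0.2247 -1.0741  1.3497] T [ 0.6482  0.0169 -0.0032] j7 -1.1458975827462372 w 0.7337646579228465 75.1858222016017
t 12.7 shoulder in tool mm [  1.419    1.1648 100.1744] axis in tool [0.0007 0.0002 1.    ] F tool [ 0.2247 -1.0741  1.3497] T [ 0.6482  0.0169 -0.0032] j7 -1.1458975827462372 w 0.7337646579228465 75.1858222016017
300 [(217, 27), (230, 19), (231, 28)] [(410, 19), (411, 21), (425, 26)]
320 [(227, 28), (228, 20)] [(414, 23), (415, 15)]
290 [(159, 21), (160, 33), (161, 19), (196, 9), (197, 15), (198, 11), (207, 9), (208, 20), (209, 10), (210, 16), (211, 18), (246, 17), (247, 25), (248, 16), (255, 16), (256, 21), (257, 10)]
322 [(179, 20), (180, 32), (181, 20), (189, 9), (190, 13), (201, 18), (202, 15), (203, 12), (204, 20), (240, 8), (241, 16), (242, 24), (243, 17), (264, 18), (265, 21), (266, 8)]
354 [(197, 17), (198, 37), (199, 34), (200, 14), (208, 17), (209, 16), (210, 8), (211, 20), (212, 9), (246, 18), (247, 26), (248, 17)]
300 [(217, 30), (218, 15), (230, 25), (231, 25)
[... 705 characters left out ...]
 (169, 24), (170, 9), (176, 20), (177, 25), (178, 11), (183, 11), (184, 14), (185, 8), (187, 16), (188, 21), (189, 9), (190, 12), (191, 19), (201, 9), (214, 8), (254, 13), (255, 24), (256, 18)]
322 [(158, 14), (159, 28), (160, 24), (161, 8), (170, 9), (171, 29), (172, 31), (173, 13), (174, 11), (176, 16), (177, 9), (178, 17), (188, 16), (190, 16), (191, 11), (192, 19), (193, 32), (195, 19), (196, 18), (207, 19), (208, 25), (210, 27), (211, 14), (250, 22), (251, 24), (252, 9)]
354 [(152, 12), (153, 22), (154, 22), (155, 9), (168, 14), (169, 16), (170, 10), (184, 17), (185, 26), (186, 19), (187, 8), (205, 8), (214, 10), (215, 20), (217, 17), (218, 15), (254, 9), (255, 21), (256, 21), (257, 8)]
```

The cup slipped about 2 mm up in the grip and shifted a little in tool x. The wrist view shows both the cup's rim and the flask's shoulder, so I'll use it as a direct relative measure.

```bash
python3 - <<'E'
import cv2
a=cv2.imread("pics/w6.png")[110:260,225:420]
a=cv2.convertScaleAbs(cv2.resize(a,None,fx=4,fy=4,interpolation=2),alpha=1.3); cv2.imwrite("pics/c3.png",a)
E
```

```text
(no output)
```

View pics/c3.png

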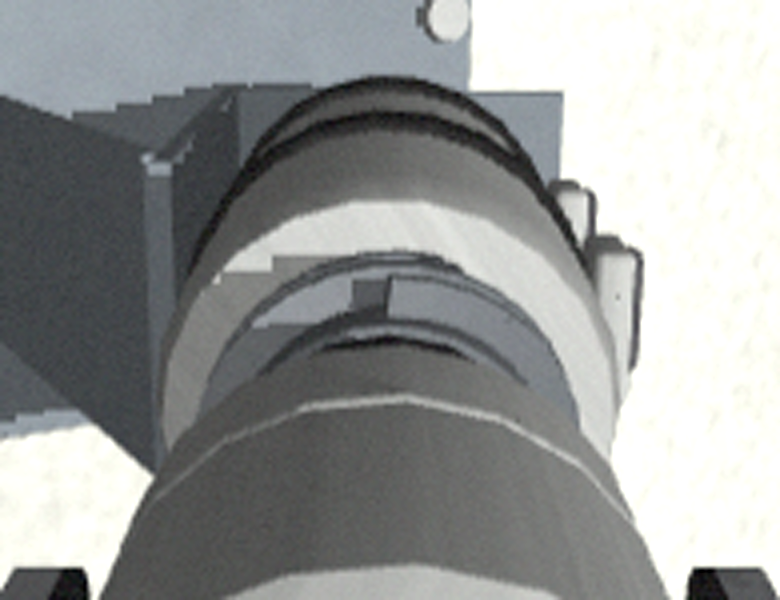

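Crop view: shoulder front edge is at full-image v≈160, collar base v≈173, collar top v≈190 and cup rim v≈196, with the apexes at u≈321–325. I'll fit circles to these arcs in the tool frame to get the relative offset.

```bash
cat > arcs.py <<'E'
from tgt import *
from scipy.optimize import least_squares
im=cv2.imread("pics/w6.png");g=cv2.GaussianBlur(cv2.cvtColor(im,6),(3,3),0).astype(float)
D=np.gradient(g,axis=0)
X=np.array([[0,1,0],[-.9571,0,-.2899],[-.2899,0,.9571]]);o=np.array([.074,.0006,-.1179])
def P(u,v,z):
    d=X.T@np.array([(u-321.5)/356.67,(v-198.15)/356.67,1]);return (o+d*(z-o[2])/d[2])*1e3
def trace(us,v0,u0,sign,w=4):
    out=[];v=v0
    for rng in(range(u0,us[1]),range(u0,us[0],-1)):
        v=v0
        for u in rng:
            c=np.arange(int(v)-w,int(v)+w+1);s=sign*D[c,u]
            if s.max()<4: break
            v=c[np.argmax(s)];out.append((u,v))
    return np.array(out)
def fit(name,pts,z,r):
    Q=np.array([P(u,v,z)[:2] for u,v in pts])
    f=lambda c:np.hypot(*(Q-c).T)-r
    s=least_squares(f,[0,0],loss='soft_l1');f3=lambda c:np.hypot(*(Q-c[:2]).T)-c[2];s3=least_squares(f3,[0,0,r],loss='soft_l1')
    print(name,len(Q),pts[:,0].min(),pts[:,0].max(),"fixed r",s.x,"rms",np.sqrt(np.mean(s.fun**2)),"free",s3.x)
if __name__=="__main__":
    zs=.1002
    fit("shoulder",trace((272,375),160,321,+1),zs,37)
    fit("collar base",trace((285,365),173,325,-1),zs,27)
    fit("rim",trace((300,345),196,325,+1,3),.0448,32)
    fit("groove",trace((270,375),209,322,+1,3),.030,32)
    fit("cup end",trace((255,390),251,322,+1),-.0225,31)
    h=cv2.imread("pics/w4.png");D=np.gradient(cv2.GaussianBlur(cv2.cvtColor(h,6),(3,3),0).astype(float),axis=0)
    fit("w4 rim",trace((270,375),190,322,-1,3),.0473,32); fit("w4 end",trace((255,390),242,322,+1),-.0207,31)
    fit("w4 shoulder",trace((305,345),139,322,+1,4),.1914,37); fit("w4 shoulder front",trace((305,345),47,322,-1,4),.1914,37)
E
python3 arcs.py
```

```text
shoulder 103 273 374 fixed r [-4.1039  0.7834] rms 0.5472648468544209 free [-5.4005  0.7891 38.1576]
collar base 80 286 364 fixed r [-1.2296 -0.6568] rms 1.4849351192164923 free [-12.5255  -3.679   37.86  ]
rim 45 301 344 fixed r [-6.2373 -0.3082] rms 0.6094865107159753 free [-80.5533  -3.7271 106.0875]
groove 102 274 374 fixed r [-7.218  0.382] rms 0.22756482371374145 free [-9.2759  0.2743 33.908 ]
cup end 135 256 389 fixed r [-2.1246  0.6756] rms 0.1428558928567488 free [-1.5435  0.6813 30.4589]
w4 rim 105 271 374 fixed r [-4.121   0.5348] rms 0.17947622109630226 free [-3.925   0.54   31.8242]
w4 end 135 256 389 fixed r [-0.2961  0.5309] rms 0.16365231673085262 free [ 0.7616  0.5476 30.0184]
w4 shoulder 40 306 344 fixed r [-1.6233  4.997 ] rms 2.191728546727683 free [-351399.6764   12754.3804  351665.439 ]
w4 shoulder front 36 306 340 fixed r [75.6543  0.0691] rms 1.2309101042468429 free [-110304.8388   -5072.7832  110533.1688]
```

```bash
python3 -m jog '[[[0.0023,0,0.004,0,0,0,-1],[0,0,0.006,0,0,0,-1],[0,0,0.006,0,0,0,-1],[0,0,0.006,0,0,0,-1],[0,0,0.003,0,0,0,-1],[0,0,0,0,0,0,-1],[0,0,0,0,0,0,-1],[0,0,0,0,0,0,-1]]]' >/dev/null
python3 - <<'E'
import arcs
from arcs import *
o,M=rel();a=robot.grab_frame("wrist")[:,:,::-1].copy();cv2.imwrite("pics/w7.png",a)
g=cv2.GaussianBlur(cv2.cvtColor(a,6),(3,3),0).astype(float);arcs.D=np.gradient(g,axis=0)
for u in(300,322,345): print(u,[(v,round(arcs.D[v,u])) for v in range(120,260) if abs(arcs.D[v,u])>5])
for n,z in(("w4",.1914),):pass
w5=cv2.imread("pics/w5.png");d5=np.gradient(cv2.GaussianBlur(cv2.cvtColor(w5,6),(3,3),0).astype(float),axis=0)
print("w5",[(v,round(d5[v,322])) for v in range(110,215) if abs(d5[v,322])>4])
E
```

```text
t 13.4167 shoulder in tool mm [-1.1978  0.6199 80.8082] axis in tool [-0.0001 -0.0011  1.    ] F tool [-0.026  -0.6361  1.505 ] T [0.694  0.0414 0.0204] j7 -1.239103804047043 w 0.7374414250660486 75.185365436555
300 [(133, -8), (134, -17), (135, -17), (136, -10), (138, -8), (139, -16), (140, -12), (143, 10), (144, 11), (145, 6), (147, -8), (148, -16), (149, -14), (151, 7), (152, 8), (153, 8), (154, 8), (155, 6), (173, 15), (174, 27), (175, 26), (176, 14), (185, -13), (186, -24), (187, -20), (188, -12), (189, -12), (190, -6), (193, -11), (194, -6), (196, 6), (209, 6), (210, 16), (211, 15), (213, -18), (214, -13), (252, 18), (253, 24), (254, 14)]
322 [(132, -14), (133, -33), (134, -34), (135, -13), (137, 12), (138, 13), (139, 10), (143, -11), (144, -21), (145, -16), (147, 6), (148, 7), (149, 12), (150, 14), (151, 10), (170, 14), (171, 23), (172, 21), (173, 10), (183, -12), (184, -29), (185, -28), (186, -12), (187, -8), (188, -10), (189, 6), (190, 18), (191, 6), (192, -14), (193, -10), (194, 7), (195, 6), (207, 10), (208, 19), (209, 9), (210, -16), (211, -20), (212, -6), (249, 7), (250, 17), (251, 24), (252, 17)]
345 [(136, -23), (137, -40), (138, -28), (139, -8), (140, -12), (141, -26), (142, -24), (143, -9), (144, 7), (145, 17), (146, 19), (147, 11), (148, -6), (149, -22), (150, -24), (151, -9), (153, 6), (154, 13), (155, 20), (156, 18), (157, 8), (174, 7), (175, 14), (176, 17), (177, 10), (192, -22), (193, -33), (194, -20), (198, 6), (199, 6), (211, 10), (212, 16), (214, -15), (215, -16), (216, -6), (252, 6), (253, 16), (254, 22), (255, 14)]
w5 [(118, -13), (119, -24), (120, -21), (121, -8), (131, -6), (132, -15), (133, -23), (134, -16), (136, 18), (137, 23), (138, 14), (141, -10), (142, -24), (143, -22), (144, -7), (146, 7), (147, 14), (148, 22), (149, 16), (150, 4), (165, 6), (166, 8), (167, 7), (178, -8), (179, -18), (180, -18), (181, -8), (185, 5), (201, 6), (202, 12), (203, 5), (204, -9), (205, -12)]
```

```bash
python3 - <<'E'
import arcs
from arcs import *
def load(n): arcs.D=np.gradient(cv2.GaussianBlur(cv2.cvtColor(cv2.imread(n),6),(3,3),0).astype(float),axis=0)
load("pics/w7.png")
for z in(.0808,.075): fit("shoulder %.3f"%z,trace((278,368),171,322,+1,3),z,37)
fit("end",trace((255,390),251,322,+1),-.0225,31)
fit("rim dark edge",trace((300,345),192,322,-1,2),.0448,32)
fit("groove",trace((275,372),208,322,+1,2),.0373,32)
load("pics/w4.png"); fit("w4 rim",trace((270,375),190,322,-1,3),.0473,32);fit("w4 groove",trace((275,372),201,322,+1,2),.0373,32)
E
```

```text
shoulder 0.081 90 279 367 fixed r [-7.0366  0.2078] rms 0.18332205996679204 free [-6.8644  0.2152 36.8412]
shoulder 0.075 90 279 367 fixed r [-5.8395  0.1691] rms 0.20690645960425405 free [-4.5039  0.2264 35.7657]
end 135 256 389 fixed r [-2.1241  0.675 ] rms 0.1365799010384791 free [-1.6826  0.6791 30.5889]
rim dark edge 42 304 344 fixed r [-4.4079  2.6106] rms 0.32544279677227494 free [-12.768    2.9388  40.2746]
groove 97 276 371 fixed r [-9.5571  0.4395] rms 0.3471858699356427 free [-13.7295   0.2656  35.8934]
w4 rim 105 271 374 fixed r [-4.121   0.5348] rms 0.17947622109630226 free [-3.925   0.54   31.8242]
w4 groove 95 278 371 fixed r [-6.5533  0.6261] rms 0.27747745743287927 free [-9.7004  0.4621 34.9404]
```

Fits: shoulder (−7.0, 0.2) and cup rim about (−5.9, 0.6) in tool mm, so the axes agree within about 1 mm. The earlier contact was with 4–5 mm of offset. I'll descend in small steps and watch the force.

```bash
python3 -m jog '[[[-0.0004,-0.0005,0.0035,0,0,0,-1],[0,0,0.0035,0,0,0,-1],[0,0,0.002,0,0,0,-1],[0,0,0,0,0,0,-1],[0,0,0,0,0,0,-1]]]' >/dev/null; python3 tgt.py|tail -1
```

```text
t 13.8833 shoulder in tool mm [ 0.3375  0.5727 74.7804] axis in tool [ 0.0044 -0.0028  1.    ] F tool [ -6.4506  -4.875  -28.0596] T [ 1.596  -0.9673 -0.0759] j7 -1.2690780680911655 w 0.7347612924007781 77.52473604865372
```

```bash
python3 -m jog '[[[0,0,0.002,0,0,0,-1],[0,0,0.0015,0,0,0,-1],[0,0,0,0,0,0,-1],[0,0,0,0,0,0,-1]]]' >/dev/null; python3 tgt.py|tail -1
```

```text
t 14.2167 shoulder in tool mm [ 1.8497  0.3469 72.284 ] axis in tool [ 0.0077 -0.0032  0.9999] F tool [-11.2464  -5.2334 -35.944 ] T [ 1.7701 -1.5951  0.0424] j7 -1.2803544169238872 w 0.7374226461032353 78.25506853871047
```

The contact pushes toward −x at the stopper's level, so the cup and flask axes disagree somewhere. I'll back off and view the bare flask beside the cup at two heights. That calibrates the camera against pure tool-z motion and measures the flask's axis from its circles.

```bash
python3 -m jog '[[[0,0,-0.02,0,0,0,-1],[0,0,-0.03,0,0,0,-1],[0,0,-0.025,0,0,0,-1],[-0.03,0,0,0,0,0,-1],[-0.03,0,0,0,0,0,-1],[-0.03,0,0,0,0,0,-1],[0,0,0,0,0,0,-1],[0,0,0,0,0,0,-1],[0,0,0,0,0,0,-1],[0,0,0,0,0,0,-1]]]' >/dev/null
cat > fl.py <<'E'
from tgt import *
import sys
def shot(n):
    o,M=rel();c=cam("wrist");a=robot.grab_frame("wrist")[:,:,::-1].copy();cv2.imwrite(f"pics/{n}.png",a)
    np.savez(f"{n}.npz",p=o['position'],M=M,T=c[3]);return a
def radial(a,c,rmin,rmax,thr=10):
    g=cv2.GaussianBlur(cv2.cvtColor(a,6),(3,3),0).astype(np.float32);r=np.arange(rmin,rmax,.25)
    for d in range(0,360,15):
        t=np.radians(d);x=(c[0]+r*np.cos(t)).astype(np.float32);y=(c[1]+r*np.sin(t)).astype(np.float32)
        v=np.gradient(cv2.remap(g,x[None],y[None],1)[0])*4;pk=[(float(r[i]),int(v[i])) for i in range(1,len(r)-1) if abs(v[i])>thr and abs(v[i])>=abs(v[i-1]) and abs(v[i])>abs(v[i+1])]
        print(d,pk)
a=shot(sys.argv[1]);C=cam("wrist");c=proj(C,sh+.02*ax);print("centre",c,"r shoulder",370*.037/ (C[3]@np.append(sh,1))[2]);radial(a,c,15,75)
E
python3 fl.py v1
```

```text
t 15.05 shoulder in tool mm [ 69.9859   1.0978 130.8887] axis in tool [-0.0011 -0.0011  1.    ] F tool [ 0.2911 -1.1248  1.0757] T [ 0.6967  0.018  -0.0145] j7 -0.5874948826431639 w 0.7353502246551826 74.74785882979631
centre [322.49    96.9691] r shoulder 57.28012538116862
0 [(37.25, 36), (39.25, -10), (46.25, 29), (47.25, 14), (53.25, -20), (55.25, 20), (58.25, -37), (60.25, 64), (61.25, 33)]
15 [(36.5, 38), (37.25, 24), (46.5, 35), (52.75, -18), (54.75, 19), (57.75, -16), (60.25, 25)]
30 [(36.75, 36), (46.5, 33), (52.25, -18), (54.0, 32)]
45 [(37.25, 35), (46.0, 33), (46.5, 33), (52.25, -17), (54.0, 33)]
60 [(37.25, 34), (46.75, 31), (52.75, -21), (54.75, 37)]
75 [(36.75, 12), (37.75, 34), (46.0, 22), (46.75, 26), (52.25, -16), (54.25, 28), (55.25, 37)]
90 [(38.75, 32), (39.75, 23), (47.75, 23), (52.75, -16), (53.75, -14), (55.75, 38), (56.75, 16)]
105 [(36.75, 10), (37.75, 30), (38.5, 31), (48.5, 27), (53.25, -24), (55.75, 37)]
120 [(38.75, 22), (45.5, 12), (53.75, -14), (55.75, 32), (57.0, 36), (58.5, 23)]
135 [(38.75, 21), (47.25, 15), (53.5, -12), (55.75, 14), (56.75, 12), (57
[... 457 characters left out ...]
, 39), (50.0, 21), (50.75, 20), (51.5, 17), (57.75, -38), (60.0, 18), (67.25, 31), (69.0, 20)]
255 [(37.75, 16), (38.5, 36), (39.0, 36), (49.5, 20), (50.25, 18), (57.75, -33), (58.5, -22), (60.5, 46)]
270 [(39.5, 40), (40.5, 26), (50.5, 34), (51.5, 25), (57.5, -32), (58.5, -18), (60.5, 41), (61.5, 18)]
285 [(37.75, 22), (38.5, 37), (50.25, 26), (57.25, -27), (59.75, 42), (60.5, 27)]
300 [(38.0, 36), (49.0, 26), (56.5, -20), (58.75, 33)]
315 [(37.75, 37), (48.0, 27), (55.25, -19), (57.5, 31)]
330 [(36.75, 37), (47.0, 29), (54.0, -19), (56.25, 30), (56.75, 29)]
345 [(36.5, 36), (37.25, 31), (45.75, 29), (46.5, 29), (54.0, -21), (55.75, 19), (58.75, -18), (59.75, -28), (60.25, -27), (62.0, 44)]
```

The rings show clearly. The shoulder's outer edge (r≈57.5 px) puts the shoulder about 10 mm nearer than assumed, so the contact was the rim on the collar's top. I'll fit the circles with free height, for the cup's rim as well.

```bash
cat > fit3.py <<'E'
from arcs import *
import arcs
a=cv2.imread("pics/v1.png");g=cv2.GaussianBlur(cv2.cvtColor(a,6),(3,3),0).astype(np.float32)
def ring(c,lo,hi,sign,degs):
    r=np.arange(lo,hi,.25);out=[]
    for d in degs:
        t=np.radians(d);x=(c[0]+r*np.cos(t)).astype(np.float32);y=(c[1]+r*np.sin(t)).astype(np.float32)
        v=sign*np.gradient(cv2.remap(g,x[None],y[None],1)[0])
        if v.max()>2.5: i=v.argmax();out.append((x[i],y[i]))
    return np.array(out)
def fitz(name,pts,z0,r,x0):
    f=lambda c:[np.hypot(*(P(u,v,c[2]/1e3)[:2]-c[:2]))-r for u,v in pts]
    s=least_squares(f,[x0,0,z0],loss='soft_l1');print(name,len(pts),s.x,"rms",np.sqrt(np.mean(np.array(f(s.x))**2)));return s.x
D=list(range(15,131,5))+list(range(260,346,5))
fitz("shoulder r37",ring((321.5,94.6),55.5,60,+1,D),120,37,70)
fitz("ridge   r37",ring((321.5,94.6),52,58,-1,range(0,360,5)),120,37,70)
fitz("mid r27.5",ring((321,95.6),45,51,+1,range(0,360,5)),100,27.5,70)
fitz("stopper base r22.5",ring((321.5,96.6),35,41,+1,range(0,360,5)),100,22.5,70)
arcs.D=np.gradient(g,axis=0)
print([(v,round(float(arcs.D[v,322]))) for v in range(165,260) if abs(arcs.D[v,322])>7])
r=trace((265,380),195,322,-1,5);fitz("rim",r,45,32,-5);fit("rim z.0448",r,.0448,32)
e=trace((250,395),251,322,+1);fitz("end r32",e,-18,32,-5);fitz("end r30",e,-18,30,-5)
E
python3 fit3.py
```

```text
shoulder r37 42 [ 69.4589   0.6044 128.1586] rms 0.28299584406448847
ridge   r37 72 [ 69.434    0.5469 137.8093] rms 0.5315412056506615
mid r27.5 68 [69.7992  0.6318 99.2735] rms 0.4590859190530765
stopper base r22.5 72 [ 69.542    0.6454 105.261 ] rms 0.17130717503439244
[(191, -20), (192, -42), (193, -41), (194, -18), (207, 16), (208, 20), (210, -21), (211, -18)]
rim 115 [-2.8464  0.2917 38.9899] rms 0.17510504261368076
rim z.0448 115 266 379 fixed r [-4.357   0.3308] rms 0.24824387021754657 free [-5.6379  0.2822 33.1367]
end r32 0 [ -5.   0. -18.] rms nan
end r30 0 [ -5.   0. -18.] rms nan
  return _methods._mean(a, axis=axis, dtype=dtype,
  ret = ret.dtype.type(ret / rcount)
```

Now it is consistent: the flask's axis is parallel to the tool, the shoulder is at (69.5, 0.6, ~126) and the cup rim is at (−3.3, 0.3, ~41) in the tool frame. The last contact was off by 4–5 mm. Moving back with the corrected offset.

```bash
python3 -m jog '[[[0.0303,0.0002,0,0,0,0,-1],[0.0303,0.0002,0,0,0,0,-1],[0.0304,0,0,0,0,0,-1],[0,0,0.016,0,0,0,-1],[0,0,0.018,0,0,0,-1],[0,0,0.018,0,0,0,-1],[0,0,0.009,0,0,0,-1],[0,0,0,0,0,0,-1],[0,0,0,0,0,0,-1],[0,0,0,0,0,0,-1]]]' >/dev/null
python3 tgt.py|tail -1;python3 tgt.py|tail -1
```

```text
t 15.9333 shoulder in tool mm [-2.6369  0.6171 82.3464] axis in tool [-0.0012 -0.0014  1.    ] F tool [-0.3686 -0.7958  1.3869] T [ 0.7     0.0492 -0.0574] j7 -1.2445306176869428 w 0.737436797715602 74.74424614571035
t 15.9333 shoulder in tool mm [-2.6369  0.6171 82.3464] axis in tool [-0.0012 -0.0014  1.    ] F tool [-0.3686 -0.7958  1.3869] T [ 0.7     0.0492 -0.0574] j7 -1.2445306176869428 w 0.737436797715602 74.74424614571035
```

```bash
python3 -m jog '[[[0,0,0.004,0,0,0,-1],[0,0,0.005,0,0,0,-1],[0,0,0.003,0,0,0,-1],[0,0,0,0,0,0,-1],[0,0,0,0,0,0,-1]]]' >/dev/null; python3 tgt.py|tail -1
```

```text
t 16.35 shoulder in tool mm [-1.3589  0.7977 72.2666] axis in tool [ 0.0003 -0.0008  1.    ] F tool [-0.0919 -1.134   0.5975] T [0.6809 0.0163 0.0454] j7 -1.2834159501612465 w 0.7354660545069291 74.74481094628572
```

```bash
python3 -m jog '[[[0,0,0.003,0,0,0,-1],[0,0,0.002,0,0,0,-1],[0,0,0,0,0,0,-1],[0,0,0,0,0,0,-1]]]' >/dev/null; python3 tgt.py|tail -1
```

```text
t 16.6833 shoulder in tool mm [-1.7425  0.0618 69.1275] axis in tool [ 0.0012 -0.0027  1.    ] F tool [ -1.1412  -1.8567 -12.6482] T [ 0.9735 -0.5495  0.0764] j7 -1.2993707322870915 w 0.7377986438035532 76.22392326593399
```

```bash
cat > gap.py <<'E'
from arcs import *
import sys
from scipy.optimize import brentq
def zof(v,x): # tool z of a point at y=0, tool x (mm) seen at row v
    return brentq(lambda z:P(321.5,v,z/1e3)[0]-x,-100,250)
o,M=rel();a=robot.grab_frame("wrist")[:,:,::-1].copy();cv2.imwrite(sys.argv[1],a)
g=cv2.GaussianBlur(cv2.cvtColor(a,6),(3,3),0).astype(float);D=np.gradient(g,axis=0)
for u in(310,322,334): print(u,[(v,round(D[v,u])) for v in range(150,262) if abs(D[v,u])>7 and abs(D[v,u])>=max(abs(D[v-1,u]),abs(D[v+1,u]))])
for v in range(170,200,3): print(v,"z if shoulder ridge",round(zof(v,-2.2+35.2),1),"z if rim",round(zof(v,-3+32),1))
E
python3 gap.py pics/w8.png
```

```text
t 16.6833 shoulder in tool mm [-1.7425  0.0618 69.1275] axis in tool [ 0.0012 -0.0027  1.    ] F tool [ -1.1412  -1.8567 -12.6482] T [ 0.9735 -0.5495  0.0764] j7 -1.2993707322870915 w 0.7377986438035532 76.22392326593399
310 [(155, 11), (178, 25), (189, -23), (193, -16), (209, 20), (212, -20)]
322 [(154, 14), (178, 22), (192, -33), (208, 25), (211, -22), (261, 21)]
334 [(155, 16), (179, 22), (193, -32), (209, 16), (212, -20), (261, 20)]
170 z if shoulder ridge 69.5 z if rim 87.8
173 z if shoulder ridge 62.3 z if rim 79.9
176 z if shoulder ridge 55.6 z if rim 72.5
179 z if shoulder ridge 49.3 z if rim 65.6
182 z if shoulder ridge 43.4 z if rim 59.2
185 z if shoulder ridge 37.9 z if rim 53.1
188 z if shoulder ridge 32.8 z if rim 47.5
191 z if shoulder ridge 27.9 z if rim 42.2
194 z if shoulder ridge 23.4 z if rim 37.1
197 z if shoulder ridge 19.1 z if rim 32.4
```

Image rows: shoulder ridge 178, rim 192, but the gap is ambiguous between the thread and the collar top. A small backward turn will tell, because on the thread the press force must rise.

```bash
python3 -m jog '[[[0,0,0,0,0,-0.014,-1],[0,0,0,0,0,-0.014,-1],[0,0,0,0,0,0,-1],[0,0,0,0,0,0,-1]]]' >/dev/null; python3 tgt.py|tail -1
python3 -m jog '[[[0,0,0,0,0,-0.014,-1],[0,0,0,0,0,-0.014,-1],[0,0,0,0,0,0,-1],[0,0,0,0,0,0,-1]]]' >/dev/null; python3 tgt.py|tail -1
```

```text
t 17.0667 shoulder in tool mm [-1.5545  0.5378 68.2733] axis in tool [ 0.0002 -0.0009  1.    ] F tool [1.0263 0.1223 1.6214] T [0.7344 0.2226 0.0001] j7 -1.1362331318031909 w 0.7411823232457845 74.77490728721023
t 17.4 shoulder in tool mm [-1.6485  0.5149 68.2085] axis in tool [ 0.0003 -0.0004  1.    ] F tool [ 0.8509 -1.4055  2.126 ] T [ 0.8469  0.377  -0.0528] j7 -0.9724600642099374 w 0.7403736245153582 74.76152985356748
```

Force went to zero after the turn, so the cup slipped past the edge. I'll keep descending gently.

```bash
python3 -m jog '[[[0,0,0.002,0,0,0,-1],[0,0,0.001,0,0,0,-1],[0,0,0,0,0,0,-1],[0,0,0,0,0,0,-1]]]' >/dev/null; python3 tgt.py|tail -1
```

```text
t 17.7333 shoulder in tool mm [-1.8344  0.4364 65.8125] axis in tool [ 0.0002 -0.0005  1.    ] F tool [ 2.3808 -1.2832  2.6226] T [0.8207 0.4921 0.0406] j7 -0.9783889734576411 w 0.7394861967203765 74.81416205875576
```

```bash
python3 -m jog '[[[0,0,0.002,0,0,0,-1],[0,0,0.0005,0,0,0,-1],[0,0,0,0,0,0,-1],[0,0,0,0,0,0,-1]]]' >/dev/null; python3 tgt.py|tail -1
```

```text
t 18.0667 shoulder in tool mm [-2.0407  0.2164 64.2701] axis in tool [ 0.0007 -0.001   1.    ] F tool [ 1.6276 -2.6652 -4.4557] T [1.1503 0.4612 0.0255] j7 -0.9855200927125448 w 0.7414519798266868 75.62530936673284
```

```bash
python3 -m jog '[[[0,0,0,0,0,-0.014,-1],[0,0,0,0,0,-0.014,-1],[0,0,0,0,0,0,-1],[0,0,0,0,0,0,-1]]]' >/dev/null; python3 tgt.py|tail -1
```

```text
t 18.4 shoulder in tool mm [-2.0248  0.9796 64.1875] axis in tool [0.0013 0.001  1.    ] F tool [ 2.951  -4.7874 -8.7685] T [1.6461 0.6453 0.0986] j7 -0.820052548517956 w 0.7350497427645302 75.76602886430919
```

```bash
python3 -m jog '[[[0,0,0,0,0,-0.014,-1],[0,0,0,0,0,-0.014,-1],[0,0,0,0,0,0,-1],[0,0,0,0,0,0,-1]]]' >/dev/null; python3 tgt.py|tail -1
```

```text
t 18.7333 shoulder in tool mm [-1.9299  0.6586 64.4915] axis in tool [0.0025 0.0014 1.    ] F tool [  2.1399  -5.8927 -15.3623] T [ 1.9406  0.6982 -0.403 ] j7 -0.6534493808179588 w 0.734033945611896 76.2878896202892
```

Force rises with backward turn, so the lugs are climbing the thread. The side force comes from the cup's axis being 3 mm off the tool axis, so I'll turn about the cup's axis from now on.

```bash
python3 -m jog '[[[0,-0.0012,-0.0004,0,0,0,-1],[0,-0.0004,-0.0004,0,0,-0.0139,-1],[0,-0.0004,-0.0004,0,0,-0.0139,-1],[0,0,0,0,0,0,-1],[0,0,0,0,0,0,-1]]]' >/dev/null; python3 tgt.py|tail -1
```

```text
t 19.15 shoulder in tool mm [-2.1335  0.8115 65.5078] axis in tool [ 0.0019 -0.0002  1.    ] F tool [  3.205   -3.4512 -12.087 ] T [ 1.1984  0.9864 -0.2619] j7 -0.48699963109885963 w 0.7363356976026121 75.99030995741487
```

```bash
python3 -m jog '[[[0,-0.0004,-0.0004,0,0,-0.0139,-1],[0,-0.0004,-0.0004,0,0,-0.0139,-1],[0,0,0,0,0,0,-1],[0,0,0,0,0,0,-1]]]' >/dev/null; python3 tgt.py|tail -1
```

```text
t 19.4833 shoulder in tool mm [-2.1559  0.5677 66.2389] axis in tool [ 0.0022 -0.0008  1.    ] F tool [  3.5792  -1.6037 -11.0453] T [ 0.7931  1.0748 -0.5006] j7 -0.32023443464290047 w 0.7361657407217148 75.98066817037761
```

```bash
python3 -m jog '[[[0,-0.0004,-0.0004,0,0,-0.0139,-1],[0,-0.0004,-0.0004,0,0,-0.0139,-1],[0,0,0,0,0,0,-1],[0,0,0,0,0,0,-1]]]' >/dev/null; python3 tgt.py|tail -1
```

```text
t 19.8167 shoulder in tool mm [-2.6545  1.2501 66.8698] axis in tool [0.0016 0.0004 1.    ] F tool [  4.116   -2.5084 -14.8189] T [0.7186 1.4034 0.0228] j7 -0.15448644592216818 w 0.734250512318555 76.18950680829585
```

```bash
python3 -m jog '[[[0,-0.0004,-0.0004,0,0,-0.0139,-1],[0,-0.0004,-0.0004,0,0,-0.0139,-1],[0,0,0,0,0,0,-1],[0,0,0,0,0,0,-1]]]' >/dev/null; python3 tgt.py|tail -1
```

```text
t 20.15 shoulder in tool mm [-2.3544  1.0345 67.5235] axis in tool [ 0.0023 -0.0001  1.    ] F tool [  2.6635  -1.4822 -12.6173] T [ 0.3227  1.3373 -0.3589] j7 0.013277663172074012 w 0.7392927624132367 75.93213452026248
```

```bash
python3 -m jog '[[[0,-0.0004,-0.0004,0,0,-0.0139,-1],[0,-0.0004,-0.0004,0,0,-0.0139,-1],[0,0,0,0,0,0,-1],[0,0,0,0,0,0,-1]]]' >/dev/null; python3 tgt.py|tail -1
```

```text
t 20.4833 shoulder in tool mm [-2.1404  0.1326 68.186 ] axis in tool [ 0.0031 -0.0022  1.    ] F tool [ 1.637   1.4429 -7.9265] T [-0.5903  1.1286 -0.6282] j7 0.18122075994239709 w 0.738426902266437 75.39355636574328
```

```bash
python3 -m jog '[[[0,-0.0004,-0.0004,0,0,-0.0139,-1],[0,-0.0004,-0.0004,0,0,-0.0139,-1],[0,0,0,0,0,0,-1],[0,0,0,0,0,0,-1]]]' >/dev/null; python3 tgt.py|tail -1
```

```text
t 20.8167 shoulder in tool mm [-3.425   1.1272 68.1453] axis in tool [ 0.0009 -0.0014  1.    ] F tool [ 2.2496  3.98   -0.4795] T [-1.0124  1.1659 -0.0155] j7 0.3456059427127521 w 0.7353310771243331 74.8333400208503
```

Axial force has fallen to almost zero at the top of the climb, so the lugs are off the thread ends. A few degrees more, then lower gently.

```bash
python3 -m jog '[[[0,0,0,0,0,-0.0139,-1],[0,0,0.0015,0,0,0,-1],[0,0,0.0015,0,0,0,-1],[0,0,0,0,0,0,-1],[0,0,0,0,0,0,-1]]]' >/dev/null; python3 tgt.py|tail -1
```

```text
t 21.2333 shoulder in tool mm [-3.5229  0.9972 65.6273] axis in tool [ 0.0009 -0.001   1.    ] F tool [1.9644 6.4502 3.4026] T [-1.5103  0.8634  0.019 ] j7 0.4217650803103413 w 0.7356039771159526 74.6174291241914
```

```bash
python3 -m jog '[[[0,0.0004,0.0015,0,0,0,-1],[0,0,0.0015,0,0,0,-1],[0,0,0,0,0,0,-1],[0,0,0,0,0,0,-1]]]' >/dev/null; python3 tgt.py|tail -1
```

```text
t 21.5667 shoulder in tool mm [-3.5834  0.9499 63.5232] axis in tool [0.001  0.0004 1.    ] F tool [ 2.2449  4.1975 -4.6733] T [-1.1047  1.1057  0.0617] j7 0.4145819056313718 w 0.7422054358794442 75.41051714681089
```

```bash
python3 -m jog '[[[0,0.0004,0.001,0,0,0,-1],[0,0,0.0005,0,0,0,-1],[0,0,0,0,0,0,-1],[0,0,0,0,0,0,-1]]]' >/dev/null; python3 tgt.py|tail -1
```

```text
t 21.9 shoulder in tool mm [-3.509   0.8913 62.9164] axis in tool [0.0013 0.0022 1.    ] F tool [  5.2643   2.1574 -15.6961] T [-0.6108  1.503   0.0293] j7 0.4103511738510313 w 0.738851737331638 76.50172742083669
```

Dropped about 5–6 mm and firm contact again. Screwing forward about the cup's axis.

```bash
python3 -m jog '[[[0,0.0003,0.0004,0,0,0.0139,-1],[0,0.0003,0.0005,0,0,0.0139,-1],[0,0.0003,0.0005,0,0,0.0139,-1],[0,0.0003,0.0005,0,0,0.0139,-1],[0,0,0,0,0,0,-1],[0,0,0,0,0,0,-1]]]' >/dev/null; python3 tgt.py|tail -1
```

```text
t 22.4 shoulder in tool mm [-3.0691  0.2017 61.2071] axis in tool [ 0.0019 -0.0007  1.    ] F tool [ 5.4257  2.663  -7.9009] T [-0.7477  1.3342  0.1575] j7 0.07174186622446334 w 0.7385963780847575 75.30740995891392
```

```bash
python3 -m jog '[[[0,0.0003,0.0005,0,0,0.0139,-1],[0,0.0003,0.0005,0,0,0.0139,-1],[0,0.0003,0.0005,0,0,0.0139,-1],[0,0.0003,0.0005,0,0,0.0139,-1],[0,0,0,0,0,0,-1],[0,0,0,0,0,0,-1]]]' >/dev/null; python3 tgt.py|tail -1
```

```text
t 22.9 shoulder in tool mm [-3.0057  1.2778 59.4938] axis in tool [0.0015 0.0007 1.    ] F tool [  5.2104  -0.7177 -10.6192] T [0.3368 1.5648 0.5104] j7 -0.2662267342902728 w 0.7407454168439626 75.82725400105119
```

```bash
python3 -m jog '[[[0.0004,0.0003,0.0005,0,0,0.0139,-1],[0,0.0003,0.0005,0,0,0.0139,-1],[0,0.0003,0.0005,0,0,0.0139,-1],[0,0.0003,0.0005,0,0,0.0139,-1],[0,0,0,0,0,0,-1],[0,0,0,0,0,0,-1]]]' >/dev/null; python3 tgt.py|tail -1
```

```text
t 23.4 shoulder in tool mm [-2.7212  1.369  57.9687] axis in tool [0.0022 0.0002 1.    ] F tool [  5.5112  -1.9358 -10.5002] T [1.0108 1.2054 0.3239] j7 -0.603192180387378 w 0.7342079057260547 75.80238880589604
```

```bash
python3 -m jog '[[[0,0.0003,0.0005,0,0,0.0139,-1],[0,0.0003,0.0005,0,0,0.0139,-1],[0,0,0,0,0,0,-1],[0,0,0,0,0,0,-1]]]' >/dev/null; python3 tgt.py|tail -1
```

```text
t 23.7333 shoulder in tool mm [-2.7396  0.3377 57.1715] axis in tool [ 0.0012 -0.0022  1.    ] F tool [ 5.9831 -0.1215 -4.8348] T [0.5193 1.1433 0.1071] j7 -0.7706364560702234 w 0.7421899435759824 75.30992615036666
```

```bash
python3 -m jog '[[[0,0.0003,0.0006,0,0,0.0139,-1],[0,0.0003,0.0006,0,0,0.0139,-1],[0,0,0,0,0,0,-1],[0,0,0,0,0,0,-1]]]' >/dev/null; python3 tgt.py|tail -1
```

```text
t 24.0667 shoulder in tool mm [-2.6069  0.642  56.4578] axis in tool [ 0.0018 -0.0017  1.    ] F tool [ 4.9948 -2.169  -9.8731] T [1.1571 0.7218 0.1586] j7 -0.938717469976039 w 0.7368021444430555 75.86686441674829
```

```bash
python3 -m jog '[[[0,0.0003,0.0006,0,0,0.0139,-1],[0,0.0003,0.0006,0,0,0.0139,-1],[0,0,0,0,0,0,-1],[0,0,0,0,0,0,-1]]]' >/dev/null; python3 tgt.py|tail -1
```

```text
t 24.4 shoulder in tool mm [-2.8221  0.5174 56.0052] axis in tool [ 0.0019 -0.0024  1.    ] F tool [  5.2255  -4.5093 -18.1889] T [1.6138 0.2772 0.2959] j7 -1.1066745435903231 w 0.7367271810910433 76.58530094660819
```

```bash
python3 -m jog '[[[0,0.0003,0.0005,0,0,0.0139,-1],[0,0.0003,0.0005,0,0,0.0139,-1],[0,0,0,0,0,0,-1],[0,0,0,0,0,0,-1]]]' >/dev/null; python3 tgt.py|tail -1
```

```text
t 24.7333 shoulder in tool mm [-3.2573  0.3443 55.3401] axis in tool [ 0.0006 -0.0032  1.    ] F tool [  4.7368  -6.099  -19.4758] T [1.8004 0.2363 0.1682] j7 -1.2735073982271305 w 0.7417001178373023 76.56608548730617
```

```bash
python3 -m jog '[[[0,-0.0002,0.0003,0,0,0.0139,-1],[0,0,0.0004,0,0,0.0139,-1],[0,0,0,0,0,0,-1],[0,0,0,0,0,0,-1]]]' >/dev/null; python3 tgt.py|tail -1
```

```text
t 25.0667 shoulder in tool mm [-4.094   0.4674 54.9679] axis in tool [-0.0017 -0.0044  1.    ] F tool [  5.473   -4.6351 -17.1192] T [ 1.6301  0.2228 -0.3239] j7 -1.4404537117452194 w 0.7364487627826403 76.63978425996902
```

```bash
python3 -m jog '[[[0,-0.0002,0.0003,0,0,0.0139,-1],[0,0,0.0003,0,0,0.0139,-1],[0,0,0,0,0,0,-1],[0,0,0,0,0,0,-1]]]' >/dev/null; python3 tgt.py|tail -1
```

```text
t 25.4 shoulder in tool mm [-2.8145  0.4189 54.2903] axis in tool [-0.0006 -0.0057  1.    ] F tool [ -0.4971  -2.5228 -16.1958] T [ 1.2705 -0.0848 -1.4711] j7 -1.605830646282854 w 0.740184433610932 76.6203849487556
```

Torque is building against the forward turn, so the stop is near. A bit more.

```bash
python3 -m jog '[[[0,0,0.0004,0,0,0.0139,-1],[0,0,0.0002,0,0,0,-1],[0,0,0,0,0,0,-1],[0,0,0,0,0,0,-1]]]' >/dev/null; python3 tgt.py|tail -1
```

```text
t 25.7333 shoulder in tool mm [-4.7975  0.3349 54.076 ] axis in tool [-0.0049 -0.0061  0.9999] F tool [  5.2603  -1.5803 -12.0859] T [ 1.0746  0.445  -1.6954] j7 -1.6895825786843126 w 0.7380024635442551 76.12333765816402
```

```bash
python3 -m jog '[[[0,0,0.0002,0,0,0.0139,-1],[0,0,0,0,0,0,-1],[0,0,0,0,0,0,-1],[0,0,0,0,0,0,-1]]]' >/dev/null; python3 tgt.py|tail -1; python3 gap.py pics/w9.png|head -4
```

```text
t 26.0667 shoulder in tool mm [-2.6748  0.5098 53.684 ] axis in tool [-0.0015 -0.0062  1.    ] F tool [ -0.4596  -1.9861 -16.3544] T [ 1.0631 -0.3387 -1.9479] j7 -1.7723941303554136 w 0.7343836675737643 78.29004406623426
t 26.0667 shoulder in tool mm [-2.6748  0.5098 53.684 ] axis in tool [-0.0015 -0.0062  1.    ] F tool [ -0.4596  -1.9861 -16.3544] T [ 1.0631 -0.3387 -1.9479] j7 -1.7723941303554136 w 0.7343836675737643 78.29004406623426
310 [(154, -19), (161, 16), (189, 17), (195, -28), (207, 14), (210, -16), (252, 18)]
322 [(153, -24), (160, 18), (187, 14), (194, -22), (206, 15), (209, -16), (251, 18)]
334 [(155, -24), (162, 22), (189, 14), (195, -20), (208, 12), (210, -14), (252, 16)]
```

```bash
python3 -m jog '[[[0,0,0.0004,0,0,0.0139,-1],[0,0,0.0002,0,0,0.0139,-1],[0,0,0,0,0,0,-1],[0,0,0,0,0,0,-1],[0,0,0,0,0,0,-1]]]' 100 >/dev/null; python3 tgt.py|tail -1; python3 gap.py pics/w10.png|head -4
```

```text
t 26.5333 shoulder in tool mm [-2.2468  0.5246 53.2355] axis in tool [-0.002  -0.0063  1.    ] F tool [ -1.5265  -0.1875 -17.6191] T [ 1.0816 -0.6618 -1.6984] j7 -1.940179215240891 w 0.73319163644057 111.24678312669857
t 26.5333 shoulder in tool mm [-2.2468  0.5246 53.2355] axis in tool [-0.002  -0.0063  1.    ] F tool [ -1.5265  -0.1875 -17.6191] T [ 1.0816 -0.6618 -1.6984] j7 -1.940179215240891 w 0.73319163644057 111.24678312669857
310 [(154, -20), (161, 18), (188, 14), (194, -22), (206, 12), (208, -12), (249, 16)]
322 [(153, -24), (160, 18), (188, 11), (193, -16), (194, -16), (206, 14), (208, -15), (250, 16)]
334 [(154, -25), (162, 20), (188, 10), (194, -17), (206, 14), (209, -14), (250, 18)]
```

```bash
python3 -m jog '[[[0,0,0,0,0,0.0139,-1],[0,0,0.0002,0,0,0.0139,-1],[0,0,0,0,0,0,-1],[0,0,0,0,0,0,-1]]]' 120 >/dev/null; python3 tgt.py|tail -1; python3 - <<'E'
from cell import robot; print(robot.observe()['tau'],robot.observe()['qpos'])
E
```

```text
t 26.9167 shoulder in tool mm [-4.8015  0.288  53.3599] axis in tool [-0.0077 -0.0062  0.9999] F tool [  3.0299   1.9128 -11.8809] T [ 0.2793  0.4913 -1.8094] j7 -2.106450053498972 w 0.7335662463476038 131.65585633716546
[  3.09738033 -25.13688684  -0.69705214 -18.12182665  -1.11722354
   0.49364118  -1.90551013] [ 0.20811314  0.28294747 -0.79395469  2.16332179  1.04370468  0.49789504
 -2.10645005]
```

Torque plateaus and the height is steady at 53.3, which is 15 mm below the thread-top reading, so the rim is home. Release, back off along the axis and check.

```bash
python3 -m jog '[[[0,0,-0.0008,0,0,0,-1],[0,0,0,0,0,0,0.6],[0,0,0,0,0,0,1],[0,0,0,0,0,0,1],[0,0,0,0,0,0,1],[0,0,0,0,0,0,1],[0,0,0,0,0,0,1]]]' 20; python3 -m jog '[[[0,0,-0.01,0,0,0,1],[0,0,-0.02,0,0,0,1],[0,0,-0.03,0,0,0,1],[0,0,-0.03,0,0,0,1],[0,0,-0.02,0,0,0,1],[-0.03,0,0,0,0,0,1],[-0.03,0,0,0,0,0,1],[-0.03,0,0,0,0,0,1],[0,0,0,0,0,0,1],[0,0,0,0,0,0,1]]]'; python3 - <<'E'
from tgt import *
o,M=rel();C=cam("wrist");a=robot.grab_frame("wrist")[:,:,::-1].copy();cv2.imwrite("pics/f1.png",a)
g=cv2.GaussianBlur(cv2.cvtColor(a,6),(3,3),0).astype(np.float32);c=proj(C,sh+.068*ax);print(c,proj(C,sh),(C[3]@np.append(sh,1))[2]);r=np.arange(20,80,.25)
for d in range(0,360,20):
    t=np.radians(d);v=np.gradient(cv2.remap(g,(c[0]+r*np.cos(t)).astype(np.float32)[None],(c[1]+r*np.sin(t)).astype(np.float32)[None],1)[0])*4
    print(d,[(float(r[i]),int(v[i])) for i in range(1,len(r)-1) if abs(v[i])>12 and abs(v[i])>=abs(v[i-1]) and abs(v[i])>abs(v[i+1])])
E
```

```text
t: 27.5
position: [0.526, 0.1787, 0.2238]
orientation: [0.881, 0.396, 0.242, 0.093]
force: [-0.5, -0.0, -0.3]
width: 0.997
grip_force: 0.0
t: 28.33
position: [0.4406, 0.1219, 0.2745]
orientation: [0.881, 0.396, 0.242, 0.094]
force: [0.6, -0.1, 0.2]
width: 0.997
grip_force: 0.0
t 28.3333 shoulder in tool mm [ 73.2727   1.4953 140.1745] axis in tool [ 0.0013 -0.0025  1.    ] F tool [0.3548 0.5499 0.1427] T [ 0.3847 -0.3391 -0.0478] j7 -1.3969687211367898 w 0.9967082943071798 0.0
[323.9657  92.4257] [323.0894  91.6606] 0.24700026049541382
0 [(63.75, 16)]
20 [(63.25, 22)]
40 [(54.0, -14), (63.5, 23), (64.25, 24)]
60 [(55.75, -18), (65.0, 26)]
80 [(55.75, -17), (56.25, -18), (65.75, 27)]
100 [(57.0, -23), (58.25, -14)]
120 [(57.0, -23), (67.0, -12)]
140 [(56.25, -23), (66.25, -12)]
160 [(55.5, -21), (65.75, -13)]
180 [(55.5, -18), (76.5, 15), (77.5, 15)]
200 [(54.5, -13), (55.0, -14), (65.75, 22)]
220 [(67.0, 25)]
240 [(67.25, 20)]
260 [(68.0, 13)]
280 []
300 []
320 []
340 [(64.25, 15)]
```

Released cleanly. To confirm it is truly home, I'll regrip centred on the axis and test for the stop with a fresh forward turn.

```bash
python3 -m jog '[[[0.0303,0.0006,0,0,0,0,1],[0.0303,0.0006,0,0,0,0,1],[0.0303,0,0,0,0,0,1],[0,0,0,0,0,0,1],[0,0,0.025,0,0,0,1],[0,0,0.03,0,0,0,1],[0,0,0.03,0,0,0,1],[0,0,0.0225,0,0,0,1],[0,0,0,0,0,0,1],[0,0,0,0,0,0,1]]]' 60 >/dev/null; python3 tgt.py|tail -1
python3 -m jog '[[[0,0,0,0,0,0,-1],[0,0,0,0,0,0,-1],[0,0,0,0,0,0,-1],[0,0,0,0,0,0,-1],[0,0,0,0,0,0,-1],[0,0,0,0,0,0,-1]]]' 60 >/dev/null; python3 tgt.py|tail -1
```

```text
t 29.2167 shoulder in tool mm [-1.1375  2.5699 53.6818] axis in tool [-0.      0.0021  1.    ] F tool [ 0.6732 -0.0736 -0.3073] T [ 0.3892 -0.3599 -0.0119] j7 -2.111680939966835 w 1.0004406964033106 0.0
t 29.7167 shoulder in tool mm [-2.0504  0.9258 55.6401] axis in tool [-0.0026 -0.0027  1.    ] F tool [-1.1061 -1.6119 -8.7161] T [ 0.634  -0.6149 -0.0474] j7 -2.113071403283938 w 0.7387732799776605 65.61507790116593
```

```bash
python3 -m jog '[[[0,0,0.0003,0,0,0.01,-1],[0,0,0.0003,0,0,0.01,-1],[0,0,0,0,0,0,-1],[0,0,0,0,0,0,-1]]]' 60 >/dev/null; python3 tgt.py|tail -1;python3 -m jog '[[[0,0,0.0003,0,0,0.01,-1],[0,0,0.0003,0,0,0.01,-1],[0,0,0,0,0,0,-1],[0,0,0,0,0,0,-1]]]' 100 >/dev/null; python3 tgt.py|tail -1
```

```text
t 30.05 shoulder in tool mm [-4.137   0.2693 55.5758] axis in tool [-0.0067 -0.0044  0.9999] F tool [ 2.9327  2.8053 -7.0631] T [-0.279   0.1182 -1.5073] j7 -2.230789545210049 w 0.7427403510880503 65.89425479527563
t 30.3833 shoulder in tool mm [-6.606   0.0494 55.9845] axis in tool [-0.0112 -0.0052  0.9999] F tool [  4.3756   3.852  -14.1835] T [-0.7512  0.6129 -1.6163] j7 -2.3512601904157577 w 0.7379405447211761 108.69261492043734
```

The stop is firm from the first degrees with a fresh grip (−1.5 N·m), so the cup is home. Unwinding the strain by releasing, then retreating along the axis.

```bash
python3 -m jog '[[[0,0,-0.0006,0,0,-0.004,-1],[0,0,0,0,0,0,0.6],[0,0,0,0,0,0,1],[0,0,0,0,0,0,1],[0,0,0,0,0,0,1],[0,0,0,0,0,0,1],[0,0,0,0,0,0,1]]]' 20 >/dev/null; python3 tgt.py|tail -1; python3 -m jog '[[[0,0,-0.01,0,0,0,1],[0,0,-0.02,0,0,0,1],[0,0,-0.03,0,0,0,1],[0,0,-0.03,0,0,0,1],[0,0,-0.03,0,0,0,1],[0,0,-0.03,0,0,0,1],[-0.03,0,0,0,0,0,1],[-0.03,0,0,0,0,0,1],[-0.02,0,0,0,0,0,1],[0,0,0,0,0,0,1],[0,0,0,0,0,0,1]]]'; python3 - <<'E'
from arcs import *
import arcs
# compare side view: cup-on-flask lower edge / end position before and after
S=cam("side");a=robot.grab_frame("side")[:,:,::-1].copy();cv2.imwrite("pics/s9.png",a)
s0=np.array([.5349,.1758,.2157])-.041*ax-ax*0
g=cv2.cvtColor(a,6)
print("profile along the axis, side view, mm above nominal shoulder:")
for off in(0,):
    print([(k,int(cv2.remap(g,*[np.float32([[q]]) for q in proj(S,(sh+.005*ax)+k/1e3*ax)],1)[0,0])) for k in range(-20,90,3)])
E
```

```text
t 30.9667 shoulder in tool mm [-0.3512  1.438  53.6194] axis in tool [-0.0003 -0.0006  1.    ] F tool [-0.8354  0.0344  0.205 ] T [ 0.2852 -0.4993 -0.0129] j7 -2.3295535903259053 w 1.0004858530780951 0.0
t: 31.88
position: [0.4215, 0.1386, 0.3025]
orientation: [0.92, 0.295, 0.251, 0.065]
force: [0.3, 0.4, 0.4]
width: 1.0
grip_force: 0.0
profile along the axis, side view, mm above nominal shoulder:
[(-20, 99), (-17, 78), (-14, 78), (-11, 79), (-8, 79), (-5, 79), (-2, 82), (1, 85), (4, 79), (7, 78), (10, 80), (13, 79), (16, 79), (19, 79), (22, 79), (25, 79), (28, 79), (31, 80), (34, 80), (37, 81), (40, 83), (43, 97), (46, 121), (49, 127), (52, 128), (55, 128), (58, 126), (61, 125), (64, 125), (67, 125), (70, 125), (73, 125), (76, 126), (79, 127), (82, 127), (85, 126), (88, 124)]
```

```bash
python3 -c "
from cell import robot
print(robot.finish_job())"
```

```text
the job is handed in; nothing more can be done
None
```

I screwed the cup onto the flask until it hit a firm stop, let go, and handed the job in at about 32 s. I judged that the rim is fully home from the stop torque and the height readings; the last side-camera check couldn't confirm it. The mug, radio and mouse were never touched.

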